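# Rack the mixed polished door-knob fittings

### The job

A mixed handful of polished door-knob fittings lies on the bench: sort it onto its carriers so that nothing rubs before lacquering. Slip both roses (the stepped rings) over the stepped post, the large one first, seated on the wooden foot, and the small one flat on top of it; stand each knob foot down in the well of the knob board that suits its size, and lay the square spindle across both notches of the spindle rack. Set the pieces down, do not drop them.

Things in the scene. Friction and masses are not known exactly. Their poses are not given: they have to be found in the camera images.
- large_rose: Large rose: loose stepped brass ring lying flat, step upward. Lower part 64 mm outside and 10 mm high, upper part 56 mm outside and 4 mm high (14 mm in all), bore 42 mm right through; about 0.2 kg. Origin: centre of its underside; z up.
- small_rose: Small rose: loose stepped brass ring lying flat, step upward. Lower part 50 mm outside and 10 mm high, upper part 40 mm outside and 4 mm high (14 mm in all), bore 24 mm right through (it does not pass the stand's 26 mm boss); about 0.2 kg. Origin: centre of its underside; z up.
- large_knob: Large brass knob standing on its foot, 55 mm high, about 0.35 kg. Foot 34 mm across, neck 22 mm; head from 21 to 55 mm up, with a straight edge 58 mm across from 34 to 43 mm up: grip it there, fingertips at least 25 mm above its underside. Origin: centre of the foot's underside; z up.
- small_knob: Small brass knob standing on its foot, 45 mm high, about 0.12 kg. Foot 18 mm across, neck 12 mm; head from 18 to 45 mm up, with a straight edge 34 mm across from 28 to 37 mm up: grip it there, fingertips at least 20 mm above its underside. Origin: centre of the foot's underside; z up.
- spindle: Square steel spindle bar 110 x 10 x 10 mm lying flat, about 0.09 kg. Origin: centre of its underside; x runs along the bar, either end alike.
- rose_stand: Fixed stand: round wooden foot 60 mm across, top 14 mm above the bench; on it a white boss 26 mm across (bevelled to 20 mm at its top, 26.5 mm up), then a steel pin 8 mm across up to 54.5 mm. Large rose over the boss, resting on the foot (underside at 14 mm); small rose over the pin, resting on the large one (underside at 28 mm). Origin: underside centre, on the post's axis.
- knob_board: Fixed wooden block 84 mm (its x) by 168 mm (its y), 24 mm high, with two round wells 18 mm deep (floor 6 mm above the bench). Large well: 50 mm across, centre at x 0, y +42 mm; small well: 30 mm across, centre at x 0, y -44 mm. A knob stands on the well's floor, its head clear above the block. Origin: centre of the underside; z up.
- spindle_rack: Fixed wooden base 130 mm (its x) by 62 by 8 mm with two saddles 14 mm thick at x -38 and +38 mm, 62 mm open between them for the fingers. Each has a notch along x: floor 14 mm wide, 26 mm above the bench, sides sloping out to 32 mm wide at 42 mm. The spindle lies along x on both floors (underside at 26 mm), middle over the rack's middle. Origin: centre of the underside; z up.

How it is judged:
By the outcome, as a careful person would: the job done as asked, in the order asked, and still so for the second after the job is handed in, with the robot touching nothing.
It also fails if it takes over 115 s, if anything falls off the work surface, if the arm or the gripper's body presses on something with over 40 N, if the wrist force passes 120 N, or if a joint passes its speed limit or range.

### The arm

A 6-joint arm with a two-finger parallel gripper is mounted at the origin on the work surface; the furniture and walls round the work are solid. World frame = base frame: x ahead of the robot, y to its left, z up, the work surface at z = 0. Lengths are in m, angles in rad, forces in N, time in s.
With the tool pointing down it reaches from about 0.35 to 0.775 m from the base axis. Payload 7.3 kg.
Tool frame: the origin (TCP) lies at the very end of the fingers, on their centre line; the grasp point (between the pads) lies 19 mm behind it; x points along the fingers, y is the direction in which the jaws open and shut, and the axes are right-handed (so a half turn about x gives the same grasp; the last joint's range is limited). The gripper opens to 92 mm and grips with 3 to 60 N. Pads are 19 mm wide; open, the fingers measure 130 mm over their backs; the gripper's body (75 mm by 190 mm) begins 47 mm behind the grasp point.
Start: joints at [1.016, 0.342, 1.524, -0, 1.275, -0.146], TCP at [0.209, 0.482, 0.227] pointing down, gripper open.
Joint ranges: [-2.53, 2.53], [-0.77, 2.02], [0.04, 2.7], [-1, 4.14], [0.28, 2.66], [-3.11, 3.11]. Speed limits (rad/s): [2.57, 2.57, 3.14, 3.14, 3.14, 3.14].

### API

Orientations are given as [roll, pitch, yaw] about the fixed x, y, z axes, in that order (R = Rz(yaw) Ry(pitch) Rx(roll)).
In Python, from cell import robot gives the robot as it stands.
- The arm moves only by the tool play_rows, never from a script. Its argument "moves" is a list that holds one entry, the list of rows, each a list of 5 numbers: the shift along the tool's x, y, z in m, then the turn about the tool's x in degrees, then the opening, from -1 (shut) to 1 (fully open), so that 0 is half open. A call has exactly 10 rows; each row shifts and turns the pose as measured when the row begins, along the tool's axes as they then stand; what a row does not reach is not made up. A row lasts 1/10 s, in which the tool goes at most 50 mm and 8.59 degrees, less where a joint would pass 70% of its speed; a pose out of reach is approached as far as the arm can. A call with a gripper value outside its range is refused whole. The fingers move at their own pace and stop on an object; "grip_force" is the grip in N (left out, the last holds). Time passes only in rows, so rows that do not move let the fingers close, or fill a call up. It gives the time, the measured TCP pose, the force and the opening at its end, in the units of the state.
- robot.observe(): the state, without advancing time (a new reading comes with each control period).
- robot.read_camera(name): name is "scene" or "top"; returns the picture (400x640x3 uint8, red, green, blue); there is no depth.
- robot.get_calibration(name): a dict with "mtx" (3x3 intrinsics, pixels), "view" (4x4, takes a point from world to camera coordinates). Camera axes: x right, y up, looking along -z (the intrinsics and any distortion apply to the point x, -y, -z); pixel columns grow to the right and rows downward; lengths in m; the calibration is good to about 2 mm. A picture is of the moment at which its call begins. get_calibration takes no time and is no camera call.
- robot.hand_in(): hands the job in, once; it reports no verdict.
Trained networks look in the newest picture that a camera, given by its name, has taken for a name from the list of things; names that differ only in an ending like _2 or _b are one class to them, and where a whole thing is asked for, a point or a joint stands for the part that bears it (a point fixed in the world has none). Each returns a list of dicts, best first, with "score" (0 to 1); they miss things now and then, are a little off and sometimes report something else, mostly with a low value. They report only what shows in the picture. A call takes as long as a camera call.
- robot.spot_in(camera, label): "point" ([column, row] in pixels, amid what is visible of it).
The state is a dict: "time": time; "qpos": joint angles; "qvel": joint speeds; "joint_efforts": joint torques, N m; "tool_pos": TCP position; "tool_rot": TCP orientation; "contact_force": force on the tool from outside, world axes, zero at the start; "torque": the same for the moment, N m; "opening": finger opening in m.
Only numpy, scipy, OpenCV 4.12 (cv2) and the standard library are available. Lean on these libraries where they do the work, as an engineer would, in place of code of your own. Each camera call takes 0.05 s, during which the arm holds its last target.

## Working session

There is one attempt and no reset: what is moved stays moved. The work goes in short steps, Python scripts to look and compute and a tool call to move; the robot and the scene stay as the last step left them, time stands still between calls to the robot, and variables do not carry over. Pictures are saved under pics/ and viewed, and the job is handed in when it is done.

Besides the shell and the picture viewer there is one more tool, called after ">>>" as name(argument=value, ...) on one line, values as JSON. play_rows: Moves the arm, as the interface text tells. Its arguments: {"type":"object","properties":{"moves":{"type":"array"},"grip_force":{"type":"number"}},"required":["moves"]}

```bash
mkdir -p pics; ls; python3 - <<'E'
from cell import robot
import cv2, numpy as np
print(robot.observe())
for c in ["scene","top"]:
    im=robot.read_camera(c); cv2.imwrite(f"pics/{c}0.png",im[:,:,::-1])
    k=robot.get_calibration(c); print(c,k)
    for n in ["large_rose","small_rose","large_knob","small_knob","spindle","rose_stand","knob_board","spindle_rack"]:
        print(n,[(np.round(d["point"],1).tolist(),round(d["score"],2)) for d in robot.spot_in(c,n)][:3])
print(robot.observe()["time"])
E
```

```text
pics
{'time': 0.0, 'qpos': array([ 1.01601097e+00,  3.42732541e-01,  1.52498739e+00, -4.26741259e-05,
        1.27538183e+00, -1.45989173e-01]), 'qvel': array([-0.00100339, -0.00140552, -0.00030234, -0.0007524 ,  0.00096304,
        0.00010562]), 'joint_efforts': array([-2.13258623e-03, -4.31236410e+01, -2.44220728e+01,  7.18446798e-02,
        5.58802695e-02, -1.16860128e-04]), 'tool_pos': array([0.20846875, 0.48141061, 0.2260502 ]), 'tool_rot': array([-1.6897516 ,  1.56928668, -2.09853532]), 'contact_force': array([ 0.28229796, -0.73870035, -0.06132053]), 'torque': array([-0.00955724, -0.02375286, -0.0466531 ]), 'opening': 0.09206512208614956}
scene {'mtx': array([[419.69188646,   0.        , 321.80975477],
       [  0.        , 419.69188646, 197.28886014],
       [  0.        ,   0.        ,   1.        ]]), 'view': array([[ 0.73199522, -0.68113418,  0.01546677, -0.38876301],
       [ 0.39926529,  0.44725261,  0.80034513, -0.23185691],
       [-0.55205998, -0.57967347,  0.59934001, -0.73463456],
       [ 0.        ,  0.        ,  0.        ,  1.        ]])}
large_rose [([214.3, 17
[... 347 characters left out ...]
 0.        , 319.68262681],
       [  0.        , 457.84345269, 198.26881799],
       [  0.        ,   0.        ,   1.        ]]), 'view': array([[ 0.00106483, -0.99994307,  0.01061698, -0.01925374],
       [ 0.98308684,  0.00299113,  0.18311561, -0.51521682],
       [-0.18313694,  0.01024243,  0.98303405, -0.91162077],
       [ 0.        ,  0.        ,  0.        ,  1.        ]])}
large_rose [([189.4, 255.7], 0.72)]
small_rose [([258.6, 228.9], 0.63)]
large_knob [([391.9, 244.1], 0.68)]
small_knob [([320.7, 240.0], 0.47)]
spindle [([458.8, 266.2], 0.81)]
rose_stand [([327.5, 170.4], 0.76)]
knob_board [([428.2, 160.1], 0.85), ([262.7, 235.4], 0.71)]
spindle_rack [([213.7, 156.3], 0.76)]
0.9
```

View pics/scene0.png

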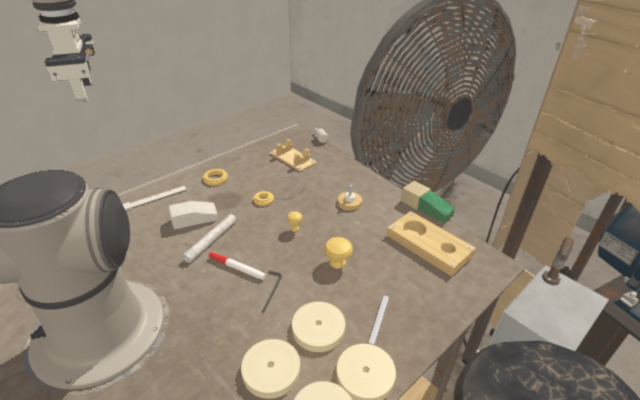

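View pics/top0.png

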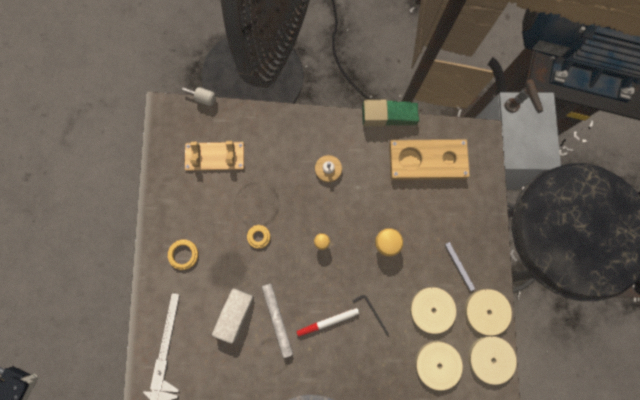

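```bash
cat > h.py <<'E'
from cell import robot
import cv2, numpy as np
def unproj(cam,uv,z):
    k=robot.get_calibration(cam);M=k["mtx"];V=k["view"];R=V[:3,:3];t=V[:3,3]
    d=np.linalg.inv(M)@np.array([uv[0],uv[1],1.]); d=np.array([d[0],-d[1],-d[2]])
    o=-R.T@t; w=R.T@d
    return o+w*(z-o[2])/w[2]
def proj(cam,p):
    k=robot.get_calibration(cam);M=k["mtx"];V=k["view"]
    c=V[:3,:3]@np.asarray(p,float)+V[:3,3]; c=np.array([c[0],-c[1],-c[2]]); q=M@c; return q[:2]/q[2]
E
python3 - <<'E'
import cv2
im=cv2.imread("pics/top0.png")
a=cv2.resize(im[130:290,150:490-6],None,fx=2.35,fy=2.35,interpolation=cv2.INTER_CUBIC)
cv2.imwrite("pics/c1.png",a)
def c(n,x,y,w,h): 
    return cv2.resize(im[y:y+h,x:x+w],(390,290),interpolation=cv2.INTER_CUBIC)
import numpy as np
cv2.imwrite("pics/c2.png",np.vstack([np.hstack([c(0,160,130,80,60),c(0,380,130,100,74)]),np.hstack([c(0,160,215,120,90),c(0,420,230,80,60)])]))
E
```

```text
(no output)
```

View pics/c1.png

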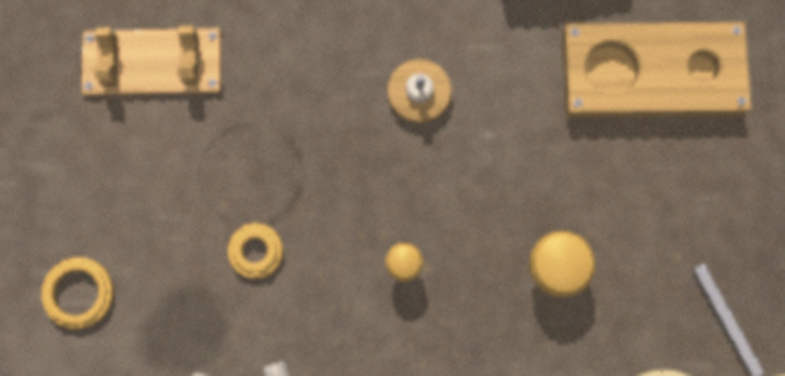

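View pics/c2.png

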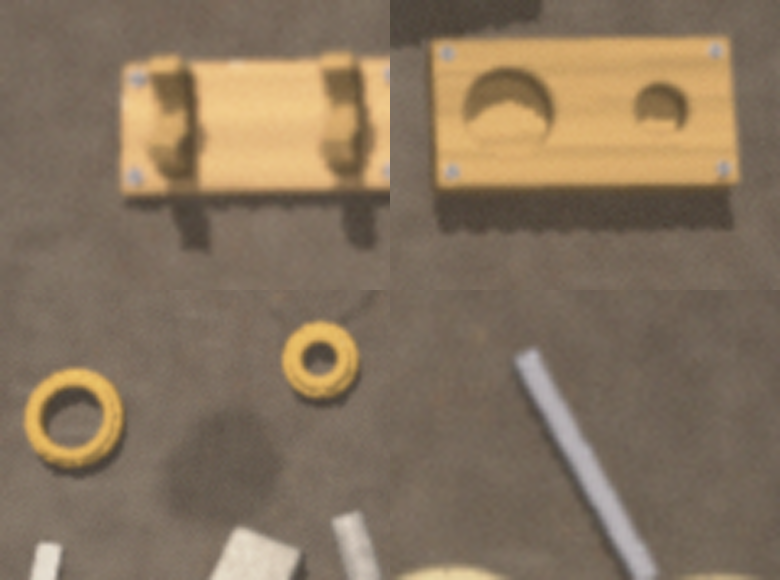

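```bash
cat >> h.py <<'E'
from scipy.optimize import minimize
def rev(prof,n=48):
    a=np.linspace(0,2*np.pi,n,endpoint=False)
    return np.array([[r*np.cos(t),r*np.sin(t),z] for r,z in prof for t in a])
LR=rev([(.032,0),(.032,.010),(.028,.014)]); SR=rev([(.025,0),(.025,.010),(.020,.014)])
LK=rev([(.017,0),(.012,.021),(.029,.034),(.029,.043),(.018,.053),(.01,.055)]); SK=rev([(.009,0),(.017,.028),(.017,.037),(.010,.044)])
def box(lx,ly,z0,z1): return np.array([[x,y,z] for x in(-lx/2,lx/2) for y in(-ly/2,ly/2) for z in(z0,z1)])
def hull(cam,pts):
    p=np.array([proj(cam,q) for q in pts],np.float32); return cv2.convexHull(p).reshape(-1,2)
def sil(im,cam,pts,S=4):
    h=hull(cam,pts); m=np.zeros((im.shape[0]*S,im.shape[1]*S),np.uint8)
    cv2.fillPoly(m,[np.round((h+.5)*S-.5).astype(np.int32)],255); return cv2.resize(m,(im.shape[1],im.shape[0]),interpolation=cv2.INTER_AREA)/255.
def place(pts,x,y,z=0,a=0):
    c,s=np.cos(a),np.sin(a); return pts@np.array([[c,s,0],[-s,c,0],[0,0,1]])+[x,y,z]
def cent(im,cam,box,f):
    """centroid of mask within box"""
    x0,y0,x1,y1=box; hsv=cv2.cvtColor(im,cv2.COLOR_RGB2HSV)[y0:y1,x0:x1]
    m=f(hsv).astype(np.uint8)
    n,l,st,ce=cv2.connectedComponentsWithStats(m); i=1+np.argmax(st[1:,4]); m=(l==i).astype(np.uint8)
    cs,_=cv2.findContours(m,cv2.RETR_EXTERNAL,cv2.CHAIN_APPROX_NONE); mm=np.zeros_like(m); cv2.drawContours(mm,cs,-1,1,-1)
    ys,xs=np.nonzero(mm); return np.array([xs.mean()+x0,ys.mean()+y0]),mm.sum()
def mcent(im,cam,pts):
    s=sil(im,cam,pts); ys,xs=np.nonzero(s>0); w=s[ys,xs]; return np.array([(xs*w).sum(),(ys*w).sum()])/w.sum(),w.sum()
def solve(im,cam,pts,c,guess,z=0):
    g=np.array(guess[:2],float)
    for _ in range(5):
        m,A=mcent(im,cam,place(pts,g[0],g[1],z))
        g=g+ (unproj(cam,c,z+.01)-unproj(cam,m,z+.01))[:2]
    return g,A
brass=lambda h:(h[...,1]>125)&(h[...,2]>110)&(h[...,0]>12)&(h[...,0]<32)
E
python3 - <<'E'
from h import *
ims={c:cv2.imread(f"pics/{c}0.png")[:,:,::-1].copy() for c in("top","scene")}
O={"LR":(LR,(182,255),(215,177),32),"SR":(SR,(259,237),(263,199),22),"LK":(LK,(389,243),(338,250),26),"SK":(SK,(321,241),(295,220),17)}
for n,(P,t,s,r) in O.items():
    for cam,q in(("top",t),("scene",s)):
        c,A=cent(ims[cam],cam,(q[0]-r,q[1]-r,q[0]+r,q[1]+r),brass)
        g,A2=solve(ims[cam],cam,P,c,unproj(cam,c,.01)); print(n,cam,c.round(1),A,round(A2),g.round(4))
for n,uv,z in[("rackfoot tl",(185.5,143.5),.008),("rack bl",(186,171),.008),("tr",(243.5,142.5),.008),("br",(244,170.5),.008)]: print(n,unproj("top",uv,z).round(4))
# board corners
for n,uv in [("b tl",(391,139.8)),("b bl",(391.5,177.5)),("b tr",(467,139.5)),("b br",(469,177)),("well L",(410,156)),("well S",(449,157))]: print(n,unproj("top",uv,.024).round(4))
for uv in[(448.2,242.5),(473,289)]: print("sp",unproj("top",uv,.01).round(4))
print("stand",unproj("top",(328.5,168.5),.014).round(4),unproj("top",(328.5,167),.05).round(4))
E
```

```text
LR top [182.4 254.3] 705 761 [0.4009 0.274 ]
LR scene [214.9 177.1] 271 353 [0.3988 0.2728]
SR top [258.2 236.4] 419 448 [0.4394 0.1137]
SR scene [262.5 198.7] 185 267 [0.4358 0.113 ]Traceback (most recent call last):
  File "<stdin>", line 7, in <module>
  File "h.py", line 37, in solve
    m,A=mcent(im,cam,place(pts,g[0],g[1],z))
        ~~~~~^^^^^^^^^^^^^^^^^^^^^^^^^^^^^^^
  File "h.py", line 33, in mcent
    s=sil(im,cam,pts); ys,xs=np.nonzero(s>0); w=s[ys,xs]; return np.array([(xs*w).sum(),(ys*w).sum()])/w.sum(),w.sum()
  File "h.py", line 21, in sil
    h=hull(cam,pts); m=np.zeros((im.shape[0]*S,im.shape[1]*S),np.uint8)
  File "h.py", line 19, in hull
    p=np.array([proj(cam,q) for q in pts],np.float32); return cv2.convexHull(p).reshape(-1,2)
                ~~~~^^^^^^^
  File "h.py", line 9, in proj
    k=robot.get_calibration(cam);M=k["mtx"];V=k["view"]
ValueError: time passes only in moves, steps and waits
```

```bash
python3 - <<'E'
s=open('h.py').read().replace('robot.get_calibration(cam)','CAL[cam]')
s=s.replace('import cv2, numpy as np\n','import cv2, numpy as np\nCAL={c:robot.get_calibration(c) for c in("top","scene")}\n',1)
open('h.py','w').write(s)
E
python3 - <<'E'
from h import *
ims={c:cv2.imread(f"pics/{c}0.png")[:,:,::-1].copy() for c in("top","scene")}
O={"LR":(LR,(182,255),(215,177),32),"SR":(SR,(259,237),(263,199),22),"LK":(LK,(389,243),(338,250),26),"SK":(SK,(321,241),(295,220),17)}
for n,(P,t,s,r) in O.items():
    for cam,q in(("top",t),("scene",s)):
        c,A=cent(ims[cam],cam,(q[0]-r,q[1]-r,q[0]+r,q[1]+r),brass)
        g,A2=solve(ims[cam],cam,P,c,unproj(cam,c,.01)); print(n,cam,c.round(1),A,round(A2),g.round(4))
for n,uv,z in[("rackfoot tl",(185.5,143.5),.008),("rack bl",(186,171),.008),("tr",(243.5,142.5),.008),("br",(244,170.5),.008)]: print(n,unproj("top",uv,z).round(4))
for n,uv in [("b tl",(391,139.8)),("b bl",(391.5,177.5)),("b tr",(467,139.5)),("b br",(469,177)),("well L",(410,156)),("well S",(449,157))]: print(n,unproj("top",uv,.024).round(4))
for uv in[(448.2,242.5),(473,289)]: print("sp",unproj("top",uv,.01).round(4))
print("stand",unproj("top",(328.5,168.5),.014).round(4),unproj("top",(328.5,167),.05).round(4))
o=robot.observe(); print(o["tool_pos"],o["tool_rot"])
from scipy.spatial.transform import Rotation as Ro
print(Ro.from_euler("xyz",o["tool_rot"]).as_matrix().round(3))
E
```

```text
LR top [182.4 254.3] 705 761 [0.4009 0.274 ]
LR scene [214.9 177.1] 271 353 [0.3988 0.2728]
SR top [258.2 236.4] 419 448 [0.4394 0.1137]
SR scene [262.5 198.7] 185 267 [0.4358 0.113 ]
LK top [389.  241.6] 581 640 [ 0.4256 -0.1625]
LK scene [335.8 253.2] 441 684 [ 0.418  -0.1627]
SK top [321.5 240.9] 181 220 [ 0.4274 -0.0224]
SK scene [293.7 220.9] 137 244 [ 0.4237 -0.0225]
rackfoot tl [0.6457 0.2802 0.008 ]
rack bl [0.5828 0.2757 0.008 ]
tr [0.6486 0.1514 0.008 ]
br [0.5844 0.1483 0.008 ]
b tl [ 0.6512 -0.1755  0.024 ]
b bl [ 0.566  -0.1742  0.024 ]
b tr [ 0.6527 -0.3437  0.024 ]
b br [ 0.5677 -0.3431  0.024 ]
well L [ 0.6144 -0.2162  0.024 ]
well S [ 0.6125 -0.3017  0.024 ]
sp [ 0.4265 -0.2946  0.01  ]
sp [ 0.3286 -0.3421  0.01  ]
stand [ 0.5881 -0.0379  0.014 ] [ 0.5822 -0.0368  0.05  ]
[0.20867094 0.48176728 0.22675285] [1.38394021 1.57066904 0.97516372]
[[ 0.     0.397  0.918]
 [ 0.     0.918 -0.397]
 [-1.     0.     0.   ]]
```

```bash
cat > ov.py <<'E'
from h import *
P={"LR":place(LR,.4,.2735),"SR":place(SR,.4385,.1135),"LK":place(LK,.423,-.1625),"SK":place(SK,.426,-.0224),"SP":place(box(.11,.01,0,.01),.3775,-.3183,0,np.arctan2(.0475,.0979)),
"ST":place(rev([(.03,.014)]),.5881,-.0379),"ST2":place(rev([(.013,.014),(.01,.0265),(.004,.0545)]),.587,-.0375),"KB":place(box(.084,.168,.024,.024),.6094,-.2591,0,-.005),"RK":place(box(.13,.062,.008,.008),.6154,.2139,0,-np.pi/2+.018),
"RA":place(box(.014,.062,.042,.042)+[.038,0,0],.6154,.2139,0,-np.pi/2+.018),"RB":place(box(.014,.062,.042,.042)-[.038,0,0],.6154,.2139,0,-np.pi/2+.018),
"WL":place(rev([(.025,.024)]),.609,-.217),"WS":place(rev([(.015,.024)]),.609,-.303)}
def mk(cam,groups,out,imn=None):
    im=cv2.imread(imn or f"pics/{cam}0.png"); tiles=[]
    for g in groups:
        hs=np.vstack([hull(cam,P[n]) for n in g]); c=(hs.max(0)+hs.min(0))/2; w=max(34,1.15*(hs.max(0)-hs.min(0)).max()); x0,y0=c-w/2
        s=260/w; A=np.array([[s,0,-x0*s],[0,s,-y0*s]]); t=cv2.warpAffine(im,A,(260,260),flags=cv2.INTER_CUBIC)
        for n in g:
            h=((hull(cam,P[n])-[x0,y0])*s); cv2.polylines(t,[np.round(h).astype(int)],True,(255,0,0),1)
        tiles.append(t)
    while len(tiles)%3: tiles.append(tiles[0]*0)
    cv2.imwrite(out,np.vstack([np.hstack(tiles[i:i+3]) for i in range(0,len(tiles),3)])[:600*2])
if __name__=="__main__":
    G=[["LR"],["SR"],["LK"],["SK"],["SP"],["ST","ST2"]]; H=[["KB","WL","WS"],["RK","RA","RB"]]
    mk("top",G,"pics/o1.png"); mk("scene",G,"pics/o2.png")
    mk("top",H+[["ST","ST2"]],"pics/o3.png"); mk("scene",H+[["ST","ST2"]],"pics/o4.png")
    cv2.imwrite("pics/o34.png",np.vstack([cv2.imread("pics/o3.png"),cv2.imread("pics/o4.png")]))
E
python3 ov.py
```

```text
(no output)
```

View pics/o1.png

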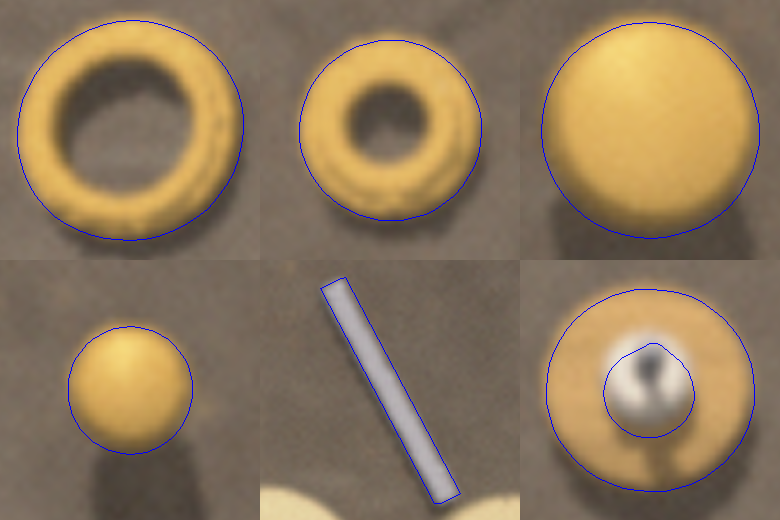

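View pics/o2.png

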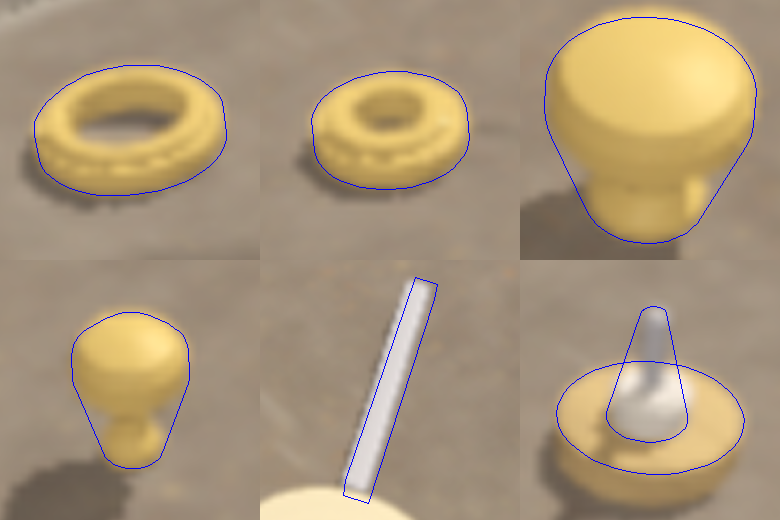

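View pics/o34.png

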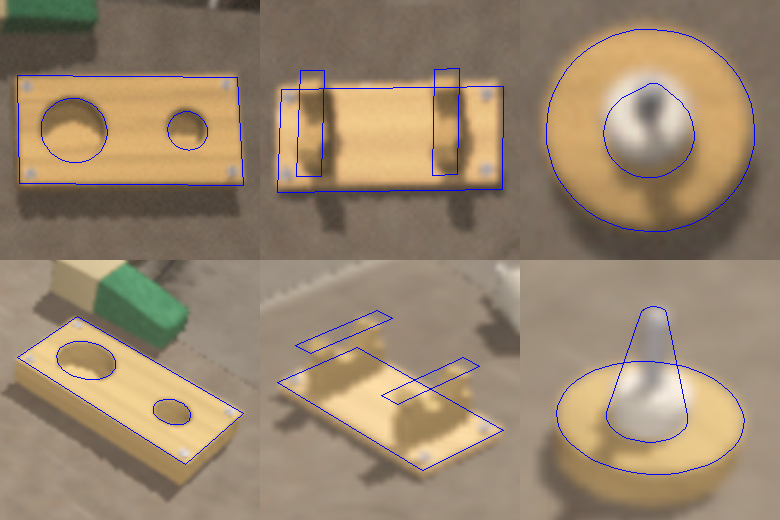

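```bash
cat > p.py <<'E'
import sys
from cell import robot
import numpy as np
from scipy.spatial.transform import Rotation as Ro
def plan(t,ang,n):
    o=robot.observe(); R=Ro.from_euler("xyz",o["tool_rot"]).as_matrix(); p=o["tool_pos"]
    a=np.degrees(np.arctan2(R[1,1],R[0,1])); turn=-(ang-a); turn=(turn+180)%360-180
    print("t",round(o["time"],2),"pos",p.round(4),"yang",round(a,2),"tilt",R[:,0].round(3),"F",o["contact_force"].round(1),"open",round(o["opening"],4))
    d=(np.array(t)-p)/n; k=turn/n
    print("turn/row",round(k,2),"worldstep mm",(d*1e3).round(1))
    for i in range(n):
        print((R.T@d).round(4).tolist(),round(k,2)); R=R@Ro.from_rotvec([np.radians(k),0,0]).as_matrix()
a=[float(x) for x in sys.argv[1:]]
plan(a[:3],a[3],int(a[4]))
E
python3 p.py .4 .2735 .12 0 8
```

```text
t 0.9 pos [0.2087 0.4818 0.2268] yang 66.58 tilt [ 0.  0. -1.] F [-0.8 -0.1 -0.6] open 0.0919
turn/row 8.32 worldstep mm [ 23.9 -26.  -13.3]
[0.0133, -0.0144, 0.0323] 8.32
[0.0133, -0.0096, 0.034] 8.32
[0.0133, -0.0045, 0.0351] 8.32
[0.0133, 0.0006, 0.0353] 8.32
[0.0133, 0.0057, 0.0349] 8.32
[0.0133, 0.0107, 0.0337] 8.32
[0.0133, 0.0155, 0.0318] 8.32
[0.0133, 0.0199, 0.0292] 8.32
```

>>> play_rows(moves=[[[0.013,-0.014,0.032,8.3,1],[0.013,-0.01,0.034,8.3,1],[0.013,-0.005,0.035,8.3,1],[0.013,0.001,0.035,8.3,1],[0.013,0.006,0.035,8.3,1],[0.013,0.011,0.034,8.3,1],[0.013,0.016,0.032,8.3,1],[0.013,0.02,0.029,8.3,1],[0,0,0,0,1],[0,0,0,0,1]]], grip_force=20)

```text
time: 1.9
tool_pos: [0.4052, 0.2657, 0.1199]
tool_rot: [2.636, 1.564, 1.026]
contact_force: [-0.1, -0.4, 1.1]
opening: 0.0915
```

```bash
python3 p.py .4 .2735 .004 0 4
```

```text
t 1.9 pos [0.4052 0.2657 0.1199] yang -2.21 tilt [ 0.004  0.006 -1.   ] F [-0.1 -0.4  1.1] open 0.0915
turn/row -0.55 worldstep mm [ -1.3   1.9 -29. ]
[0.029, -0.0015, -0.0017] -0.55
[0.029, -0.0015, -0.0017] -0.55
[0.029, -0.0014, -0.0017] -0.55
[0.029, -0.0014, -0.0018] -0.55
```

>>> play_rows(moves=[[[0.02,-0.005,-0.008,-2,1],[0.03,0,0,0,1],[0.03,0,0,0,1],[0.02,0,0,0,1],[0.008,0,0,0,1],[0.004,0,0,0,1],[0,0,0,0,1],[0,0,0,0,1],[0,0,0,0,1],[0,0,0,0,1]]])

```text
time: 2.9
tool_pos: [0.402, 0.283, 0.0113]
tool_rot: [2.244, 1.55, 0.688]
contact_force: [0.2, -0.2, -1.0]
opening: 0.0918
```

```bash
python3 p.py .4 .2735 .004 0 1; python3 -c "
from h import *
for c in('top','scene'): cv2.imwrite(f'pics/{c}1.png',robot.read_camera(c)[:,:,::-1])
a=cv2.imread('pics/top1.png')[200:300,120:260];b=cv2.imread('pics/scene1.png')[120:220,150:290]
cv2.imwrite('pics/v1.png',cv2.resize(np.hstack([a,b]),None,fx=2.8,fy=2.8,interpolation=cv2.INTER_CUBIC))"
```

```text
t 2.9 pos [0.402  0.283  0.0113] yang 0.86 tilt [ 0.016  0.013 -1.   ] F [ 0.2 -0.2 -1. ] open 0.0918
turn/row 0.86 worldstep mm [-2.  -9.5 -7.3]
[0.0072, -0.0023, 0.0096] 0.86
```

View pics/v1.png

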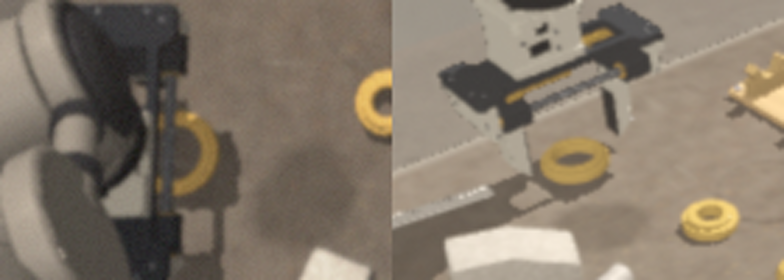

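>>> play_rows(moves=[[[0.001,0,0.001,0,1],[0.001,-0.0004,0.002,0.2,1],[0.001,-0.0004,0.002,0.2,1],[0.001,-0.0004,0.002,0.2,1],[0.001,-0.0004,0.001,0.2,1],[0.001,-0.0004,0.001,0,1],[0,0,0,0,1],[0,0,0,0,0.9],[0,0,0,0,0.8],[0,0,0,0,0.7]]])

```text
time: 4.0
tool_pos: [0.4001, 0.2729, 0.0046]
tool_rot: [2.262, 1.55, 0.69]
contact_force: [-0.2, -0.7, 1.4]
opening: 0.0798
```

```bash
python3 p.py .4 .2735 .004 0 1
```

```text
t 4.0 pos [0.4001 0.2729 0.0046] yang -0.07 tilt [ 0.016  0.013 -1.   ] F [-0.2 -0.7  1.4] open 0.0798
turn/row -0.07 worldstep mm [-0.1  0.6 -0.6]
[0.0006, -0.0001, -0.0006] -0.07
```

>>> play_rows(moves=[[[0,0,0,0,0.4],[0,0,0,0,0.35],[0,0,0,0,0.3],[0,0,0,0,0.2],[0,0,0,0,0.2],[0,0,0,0,0.2],[-0.002,0,0,0,0.2],[-0.004,0,0,0,0.2],[-0.006,0,0,0,0.2],[-0.006,0,0,0,0.2]]], grip_force=25)

```text
time: 5.0
tool_pos: [0.3989, 0.2723, 0.023]
tool_rot: [2.299, 1.553, 0.728]
contact_force: [0.5, 0.6, -2.2]
opening: 0.0625
```

```bash
python3 p.py .589 -.0375 .1 0 10
```

```text
t 5.0 pos [0.3989 0.2723 0.023 ] yang -0.05 tilt [ 0.013  0.012 -1.   ] F [ 0.5  0.6 -2.2] open 0.0625
turn/row -0.0 worldstep mm [ 19.  -31.    7.7]
[-0.0078, 0.0191, 0.0309] -0.0
[-0.0078, 0.0191, 0.0309] -0.0
[-0.0078, 0.0191, 0.0309] -0.0
[-0.0078, 0.0191, 0.0309] -0.0
[-0.0078, 0.0191, 0.0309] -0.0
[-0.0078, 0.0191, 0.0309] -0.0
[-0.0078, 0.0191, 0.0309] -0.0
[-0.0078, 0.0191, 0.0309] -0.0
[-0.0078, 0.0191, 0.0309] -0.0
[-0.0078, 0.0191, 0.0309] -0.0
```

>>> play_rows(moves=[[[-0.01,0.002,0.004,0,0.2],[-0.016,0.006,0.01,0,0.2],[-0.016,0.01,0.016,0,0.2],[-0.016,0.014,0.024,0,0.2],[-0.012,0.018,0.03,0,0.2],[-0.006,0.02,0.033,0,0.2],[-0.002,0.02,0.033,0,0.2],[0,0.02,0.033,0,0.2],[0,0.02,0.033,0,0.2],[0,0.016,0.026,0,0.2]]])

```text
time: 6.0
tool_pos: [0.5491, 0.021, 0.1136]
tool_rot: [2.062, 1.545, 0.498]
contact_force: [0.8, 0.9, -2.3]
opening: 0.0626
```

```bash
python3 p.py .589 -.0375 .1 0 10 | head -3
```

```text
t 6.0 pos [0.5491 0.021  0.1136] yang 0.38 tilt [ 0.023  0.012 -1.   ] F [ 0.8  0.9 -2.3] open 0.0626
turn/row 0.04 worldstep mm [ 4.  -5.9 -1.4]
[0.0014, 0.0039, 0.0059] 0.04
```

>>> play_rows(moves=[[[0.001,0.01,0.015,0,0.2],[0.001,0.007,0.01,0,0.2],[0.001,0.005,0.007,0,0.2],[0.001,0.003,0.005,0,0.2],[0.001,0.002,0.003,0,0.2],[0.002,0.001,0.002,0,0.2],[0.002,0,0.001,0,0.2],[0.002,0,0,0,0.2],[0.001,0,0,0,0.2],[0,0,0,0,0.2]]])

```text
time: 7.0
tool_pos: [0.5781, -0.0231, 0.1017]
tool_rot: [2.132, 1.546, 0.568]
contact_force: [0.1, 0.7, -1.8]
opening: 0.0625
```

```bash
python3 p.py .589 -.0375 .018 0 10 | head -3; python3 -c "
from h import *
for c in('top','scene'): cv2.imwrite(f'pics/{c}2.png',robot.read_camera(c)[:,:,::-1])
a=cv2.imread('pics/top2.png')[110:230,250:400];b=cv2.imread('pics/scene2.png')[100:220,270:420]
cv2.imwrite('pics/v2.png',cv2.resize(np.hstack([a,b]),None,fx=2.6,fy=2.6,interpolation=cv2.INTER_CUBIC))"
```

```text
t 7.0 pos [ 0.5781 -0.0231  0.1017] yang 0.41 tilt [ 0.021  0.013 -1.   ] F [ 0.1  0.7 -1.8] open 0.0625
turn/row 0.04 worldstep mm [ 1.1 -1.4 -8.4]
[0.0084, 0.0009, 0.0016] 0.04
```

View pics/v2.png

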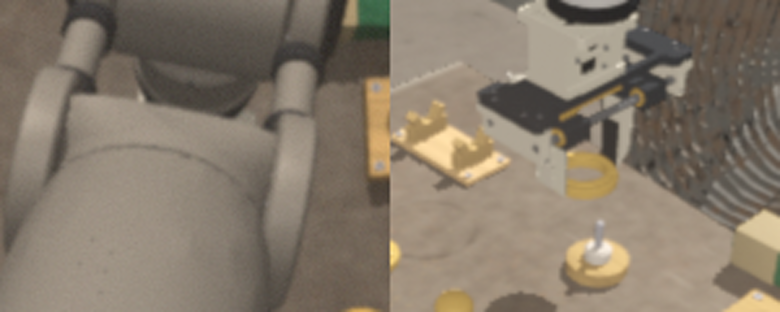

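>>> play_rows(moves=[[[0.003,0.002,0.003,0,0.2],[0.004,0.002,0.003,0,0.2],[0.004,0.002,0.003,0,0.2],[0.004,0.002,0.003,0,0.2],[0.004,0.001,0.002,0,0.2],[0.004,0,0.001,0,0.2],[0.004,0,0,0,0.2],[0.004,0,0,0,0.2],[0.002,0,0,0,0.2],[0,0,0,0,0.2]]])

```text
time: 8.1
tool_pos: [0.5888, -0.0393, 0.0654]
tool_rot: [2.143, 1.546, 0.579]
contact_force: [1.3, 0.5, -1.4]
opening: 0.0624
```

```bash
python3 p.py .589 -.0375 .019 0 10 | head -3
```

```text
t 8.1 pos [ 0.5888 -0.0393  0.0654] yang 0.37 tilt [ 0.021  0.013 -1.   ] F [ 1.3  0.5 -1.4] open 0.0624
turn/row 0.04 worldstep mm [ 0.   0.2 -4.6]
[0.0046, -0.0001, -0.0001] 0.04
```

>>> play_rows(moves=[[[0.004,0,0,0,0.2],[0.006,0,-0.001,0,0.2],[0.007,0,0,0,0.2],[0.007,0,0,0,0.2],[0.006,0,0,0,0.2],[0.004,0,0,0,0.2],[0.003,0,0,0,0.2],[0.002,0,0,0,0.2],[0.001,0,0,0,0.2],[0,0,0,0,0.2]]])

```text
time: 9.1
tool_pos: [0.5897, -0.0373, 0.0218]
tool_rot: [2.141, 1.546, 0.577]
contact_force: [0.4, -1.0, -1.4]
opening: 0.0628
```

```bash
python3 p.py .589 -.0375 .019 0 10 | head -3;  python3 -c "
from h import *
for c in('scene',): cv2.imwrite(f'pics/{c}3.png',robot.read_camera(c)[:,:,::-1])
b=cv2.imread('pics/scene3.png')[140:240,290:420]
cv2.imwrite('pics/v3.png',cv2.resize(b,None,fx=4.6,fy=4.6,interpolation=cv2.INTER_CUBIC))"
```

```text
t 9.1 pos [ 0.5897 -0.0373  0.0218] yang 0.4 tilt [ 0.021  0.013 -1.   ] F [ 0.4 -1.  -1.4] open 0.0628
turn/row 0.04 worldstep mm [-0.1 -0.  -0.3]
[0.0003, -0.0001, 0.0] 0.04
```

View pics/v3.png

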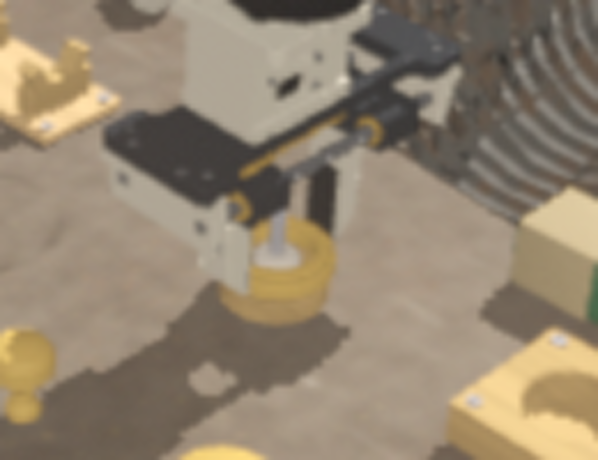

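>>> play_rows(moves=[[[0.001,0,0,0,0.2],[0.001,0,0,0,0.2],[0.001,0,0,0,0.2],[0.0005,0,0,0,0.2],[0,0,0,0,0.3],[0,0,0,0,0.36],[0,0,0,0,0.38],[0,0,0,0,0.42],[0,0,0,0,0.6],[0,0,0,0,0.8]]])

```text
time: 10.15
tool_pos: [0.5909, -0.0375, 0.0195]
tool_rot: [2.063, 1.544, 0.499]
contact_force: [-0.3, 0.4, 0.1]
opening: 0.0771
```

```bash
python3 p.py .4385 .1135 .1 0 10 | head -3
```

```text
t 10.15 pos [ 0.5909 -0.0375  0.0195] yang 0.39 tilt [ 0.024  0.013 -1.   ] F [-0.3  0.4  0.1] open 0.0771
turn/row 0.04 worldstep mm [-15.2  15.1   8. ]
[-0.0082, -0.0149, -0.0153] 0.04
```

>>> play_rows(moves=[[[-0.005,0,0,0,0.8],[-0.012,0,0,0,0.8],[-0.02,0,0,0,0.8],[-0.02,0,0,0,0.8],[-0.012,-0.006,-0.006,0,0.8],[-0.006,-0.014,-0.014,0,0.8],[0,-0.02,-0.02,0,0.8],[0,-0.024,-0.024,0,0.8],[0,-0.022,-0.022,0,0.6],[0,-0.016,-0.016,0,0.6]]])

```text
time: 11.15
tool_pos: [0.484, 0.0652, 0.1027]
tool_rot: [1.922, 1.536, 0.354]
contact_force: [0.5, 0.1, 0.2]
opening: 0.0743
```

```bash
python3 p.py .4385 .1135 .1 0 10 | head -3;  python3 -c "
from h import *
for c in('scene','top'): cv2.imwrite(f'pics/{c}4.png',robot.read_camera(c)[:,:,::-1])
b=cv2.imread('pics/scene4.png')[160:240,220:400]
cv2.imwrite('pics/v4.png',cv2.resize(b,None,fx=4.3,fy=4.3,interpolation=cv2.INTER_CUBIC))"
```

```text
t 11.15 pos [0.484  0.0652 0.1027] yang 0.16 tilt [ 0.032  0.012 -0.999] F [0.5 0.1 0.2] open 0.0743
turn/row 0.02 worldstep mm [-4.5  4.8 -0.3]
[0.0002, -0.0045, -0.0048] 0.02
```

View pics/v4.png

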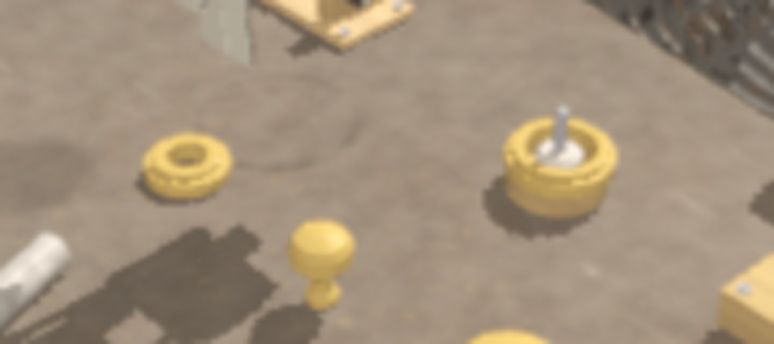

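>>> play_rows(moves=[[[0,-0.008,-0.008,0,0.6],[0,-0.006,-0.006,0,0.6],[0.002,-0.006,-0.006,0,0.6],[0.004,-0.006,-0.006,0,0.6],[0.006,-0.006,-0.006,0,0.6],[0.006,-0.005,-0.005,0,0.6],[0.006,-0.003,-0.004,0,0.6],[0.006,-0.001,-0.002,0,0.6],[0.006,0,0,0,0.6],[0.006,0,0,0,0.6]]])

```text
time: 12.25
tool_pos: [0.4416, 0.112, 0.0572]
tool_rot: [1.904, 1.535, 0.338]
contact_force: [-0.3, -0.1, 0.1]
opening: 0.0733
```

```bash
python3 p.py .4385 .1135 .005 0 10 | head -3
```

```text
t 12.25 pos [0.4416 0.112  0.0572] yang 0.23 tilt [ 0.034  0.012 -0.999] F [-0.3 -0.1  0.1] open 0.0733
turn/row 0.02 worldstep mm [-0.3  0.1 -5.2]
[0.0052, -0.0005, -0.0001] 0.02
```

>>> play_rows(moves=[[[0.006,-0.001,0,0,0.6],[0.007,-0.001,0,0,0.6],[0.007,-0.001,0,0,0.6],[0.007,-0.001,0,0,0.6],[0.007,-0.001,-0.001,0,0.6],[0.006,0,0,0,0.6],[0.004,0,0,0,0.6],[0.002,0,0,0,0.6],[0.001,0,0,0,0.6],[0,0,0,0,0.6]]])

```text
time: 13.25
tool_pos: [0.4382, 0.113, 0.0048]
tool_rot: [1.91, 1.536, 0.342]
contact_force: [0.0, -0.5, -0.2]
opening: 0.0735
```

```bash
python3 p.py .4385 .1135 .005 0 10 | head -3
```

```text
t 13.25 pos [0.4382 0.113  0.0048] yang 0.16 tilt [ 0.033  0.012 -0.999] F [ 0.  -0.5 -0.2] open 0.0735
turn/row 0.02 worldstep mm [0. 0. 0.]
[-0.0, 0.0, -0.0] 0.02
```

>>> play_rows(moves=[[[0,0,0,0,0.2],[0,0,0,0,0.1],[0,0,0,0,0.05],[0,0,0,0,-0.1],[0,0,0,0,-0.1],[0,0,0,0,-0.1],[0,0,0,0,-0.1],[-0.002,0,0,0,-0.1],[-0.005,0,0,0,-0.1],[-0.008,0,0,0,-0.1]]])

```text
time: 14.25
tool_pos: [0.437, 0.1128, 0.0203]
tool_rot: [1.924, 1.538, 0.356]
contact_force: [0.2, 0.2, -2.3]
opening: 0.0483
```

```bash
python3 p.py .589 -.0375 .1 0 10 | head -3
```

```text
t 14.25 pos [0.437  0.1128 0.0203] yang 0.16 tilt [ 0.031  0.011 -0.999] F [ 0.2  0.2 -2.3] open 0.0483
turn/row 0.02 worldstep mm [ 15.2 -15.    8. ]
[-0.0077, 0.0154, 0.015] 0.02
```

>>> play_rows(moves=[[[-0.01,0,0,0,-0.1],[-0.012,0.002,0.002,0,-0.1],[-0.014,0.005,0.005,0,-0.1],[-0.014,0.008,0.008,0,-0.1],[-0.012,0.011,0.011,0,-0.1],[-0.009,0.013,0.013,0,-0.1],[-0.006,0.014,0.014,0,-0.1],[-0.003,0.014,0.014,0,-0.1],[-0.001,0.014,0.014,0,-0.1],[0,0.014,0.014,0,-0.1]]])

```text
time: 15.25
tool_pos: [0.531, 0.0154, 0.1169]
tool_rot: [1.861, 1.532, 0.297]
contact_force: [0.3, -0.1, -2.8]
opening: 0.0479
```

```bash
python3 p.py .589 -.0375 .1 0 10 | head -3
```

```text
t 15.25 pos [0.531  0.0154 0.1169] yang 0.38 tilt [ 0.037  0.011 -0.999] F [ 0.3 -0.1 -2.8] open 0.0479
turn/row 0.04 worldstep mm [ 5.8 -5.3 -1.7]
[0.0018, 0.0057, 0.0053] 0.04
```

>>> play_rows(moves=[[[0.001,0.012,0.011,0,-0.1],[0.001,0.01,0.009,0,-0.1],[0.001,0.008,0.007,0,-0.1],[0.001,0.007,0.006,0,-0.1],[0.002,0.006,0.005,0,-0.1],[0.002,0.005,0.004,0,-0.1],[0.002,0.003,0.003,0,-0.1],[0.002,0.002,0.002,0,-0.1],[0.002,0.001,0.001,0,-0.1],[0.001,0,0,0,-0.1]]])

```text
time: 16.25
tool_pos: [0.5889, -0.0356, 0.1061]
tool_rot: [1.843, 1.531, 0.278]
contact_force: [-0.2, -0.1, -1.7]
opening: 0.0482
```

```bash
python3 p.py .589 -.0375 .033 0 10 | head -3
```

```text
t 16.25 pos [ 0.5889 -0.0356  0.1061] yang 0.33 tilt [ 0.038  0.011 -0.999] F [-0.2 -0.1 -1.7] open 0.0482
turn/row 0.03 worldstep mm [ 0.  -0.2 -7.3]
[0.0073, -0.0003, 0.0003] 0.03
```

>>> play_rows(moves=[[[0.005,0,0,0,-0.1],[0.007,0,0.001,0,-0.1],[0.008,-0.001,0.001,0,-0.1],[0.009,0,0,0,-0.1],[0.009,-0.001,0,0,-0.1],[0.009,0,0,0,-0.1],[0.008,-0.001,0,0,-0.1],[0.006,0,0,0,-0.1],[0.004,0,0,0,-0.1],[0.002,0,0,0,-0.1]]])

```text
time: 17.25
tool_pos: [0.5872, -0.0362, 0.0331]
tool_rot: [1.874, 1.533, 0.309]
contact_force: [-8.7, 0.9, 23.8]
opening: 0.0482
```

```bash
python3 p.py .589 -.0375 .033 0 10 | head -3;  python3 -c "
from h import *
for c in('scene',): cv2.imwrite(f'pics/{c}5.png',robot.read_camera(c)[:,:,::-1])
b=cv2.imread('pics/scene5.png')[140:240,290:420]
cv2.imwrite('pics/v5.png',cv2.resize(b,None,fx=4.6,fy=4.6,interpolation=cv2.INTER_CUBIC))"
```

```text
t 17.25 pos [ 0.5872 -0.0362  0.0331] yang 0.37 tilt [ 0.036  0.012 -0.999] F [-8.7  0.9 23.8] open 0.0482
turn/row 0.04 worldstep mm [ 0.2 -0.1 -0. ]
[0.0, 0.0002, 0.0001] 0.04
```

View pics/v5.png

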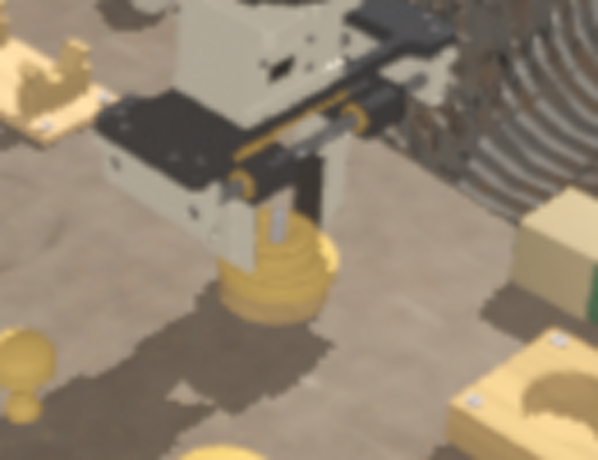

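>>> play_rows(moves=[[[-0.0005,0,0,0,-0.1],[0,0,0,0,0],[0,0,0,0,0.04],[0,0,0,0,0.06],[0,0,0,0,0.08],[0,0,0,0,0.12],[0,0,0,0,0.2],[0,0,0,0,0.3],[0,0,0,0,0.4],[-0.002,0,0,0,0.4]]])

```text
time: 18.3
tool_pos: [0.5886, -0.0365, 0.0371]
tool_rot: [1.828, 1.53, 0.264]
contact_force: [0.4, 0.4, 0.2]
opening: 0.0637
```

```bash
python3 p.py .426 -.0224 .1 0 10 | head -3
```

```text
t 18.3 pos [ 0.5886 -0.0365  0.0371] yang 0.37 tilt [ 0.04   0.011 -0.999] F [0.4 0.4 0.2] open 0.0637
turn/row 0.04 worldstep mm [-16.3   1.4   6.3]
[-0.0069, -0.016, -0.0016] 0.04
```

>>> play_rows(moves=[[[-0.006,0,0,0,0.4],[-0.01,0,0,0,0.4],[-0.014,0,0,0,0.4],[-0.014,-0.004,0,0,0.4],[-0.01,-0.01,-0.001,0,0.4],[-0.006,-0.014,-0.002,0,0.4],[-0.002,-0.016,-0.002,0,0.4],[0,-0.016,-0.002,0,0.4],[0,-0.016,-0.002,0,0.4],[0,-0.016,-0.002,0,0.4]]])

```text
time: 19.3
tool_pos: [0.4929, -0.0272, 0.1066]
tool_rot: [1.729, 1.52, 0.165]
contact_force: [-0.2, 0.7, -0.2]
opening: 0.0641
```

```bash
python3 p.py .426 -.0224 .1 0 10 | head -3;  python3 -c "
from h import *
for c in('scene',): cv2.imwrite(f'pics/{c}6.png',robot.read_camera(c)[:,:,::-1])
b=cv2.imread('pics/scene6.png')[140:240,290:420]
cv2.imwrite('pics/v6.png',cv2.resize(b,None,fx=4.6,fy=4.6,interpolation=cv2.INTER_CUBIC))"
```

```text
t 19.3 pos [ 0.4929 -0.0272  0.1066] yang 0.39 tilt [ 0.05   0.008 -0.999] F [-0.2  0.7 -0.2] open 0.0641
turn/row 0.04 worldstep mm [-6.7  0.5 -0.7]
[0.0003, -0.0067, -0.0005] 0.04
```

View pics/v6.png

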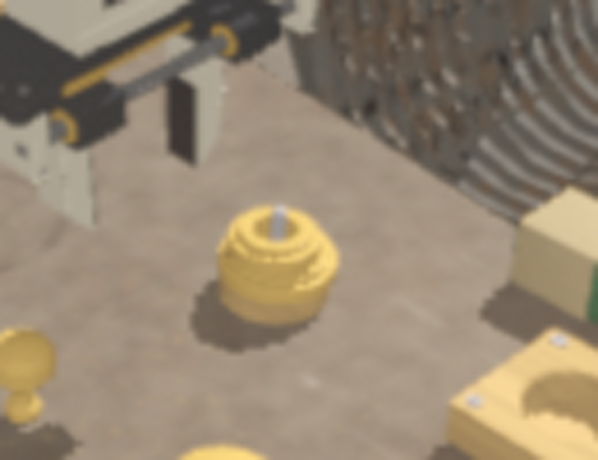

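>>> play_rows(moves=[[[0,-0.01,-0.001,0,0.2],[0,-0.009,-0.001,0,0.2],[0,-0.009,-0.001,0,0.2],[0.002,-0.008,-0.001,0,0.2],[0.003,-0.007,0,0,0.2],[0.004,-0.006,0,0,0.2],[0.004,-0.004,0,0,0.2],[0.004,-0.002,0,0,0.2],[0.004,-0.001,0,0,0.2],[0.002,0,0,0,0.2]]])

```text
time: 20.35
tool_pos: [0.433, -0.0231, 0.0813]
tool_rot: [1.716, 1.518, 0.152]
contact_force: [-0.6, -0.8, -0.1]
opening: 0.0551
```

```bash
python3 p.py .426 -.0224 .024 0 10 | head -3
```

```text
t 20.35 pos [ 0.433  -0.0231  0.0813] yang 0.38 tilt [ 0.052  0.008 -0.999] F [-0.6 -0.8 -0.1] open 0.0551
turn/row 0.04 worldstep mm [-0.7  0.1 -5.7]
[0.0057, -0.001, -0.0] 0.04
```

>>> play_rows(moves=[[[0.004,-0.002,0,0,0.2],[0.006,-0.002,0,0,0.2],[0.007,-0.002,0,0,0.2],[0.007,-0.002,0,0,0.2],[0.007,-0.001,0,0,0.2],[0.007,-0.001,0,0,0.2],[0.006,0,0,0,0.2],[0.005,0,0,0,0.2],[0.004,0,0,0,0.2],[0.001,0,0,0,0.2]]])

```text
time: 21.35
tool_pos: [0.4256, -0.0227, 0.0212]
tool_rot: [1.722, 1.519, 0.158]
contact_force: [0.1, 0.4, 0.2]
opening: 0.0552
```

```bash
python3 p.py .426 -.0224 .024 0 10 | head -3
```

```text
t 21.35 pos [ 0.4256 -0.0227  0.0212] yang 0.38 tilt [ 0.051  0.008 -0.999] F [0.1 0.4 0.2] open 0.0552
turn/row 0.04 worldstep mm [0.  0.  0.3]
[-0.0003, 0.0001, -0.0] 0.04
```

Raise to 25 mm, then close.

>>> play_rows(moves=[[[-0.002,0,0,0,0.1],[-0.002,0,0,0,0],[0,0,0,0,-0.1],[0,0,0,0,-0.2],[0,0,0,0,-0.25],[0,0,0,0,-0.3],[0,0,0,0,-0.4],[0,0,0,0,-0.4],[0,0,0,0,-0.4],[0,0,0,0,-0.4]]], grip_force=20)

```text
time: 22.35
tool_pos: [0.426, -0.0229, 0.0263]
tool_rot: [1.709, 1.517, 0.145]
contact_force: [-0.4, -0.4, -0.4]
opening: 0.0328
```

```bash
python3 p.py .609 -.303 .12 0 20 | head -3;python3 -c "
from h import *
for c in('scene',): cv2.imwrite(f'pics/{c}7.png',robot.read_camera(c)[:,:,::-1])
b=cv2.imread('pics/scene7.png')[170:260,230:360]
cv2.imwrite('pics/v7.png',cv2.resize(b,None,fx=4.6,fy=4.6,interpolation=cv2.INTER_CUBIC))"
```

```text
t 22.35 pos [ 0.426  -0.0229  0.0263] yang 0.38 tilt [ 0.053  0.008 -0.999] F [-0.4 -0.4 -0.4] open 0.0328
turn/row 0.02 worldstep mm [  9.2 -14.    4.7]
[-0.0043, 0.0093, 0.014] 0.02
```

View pics/v7.png

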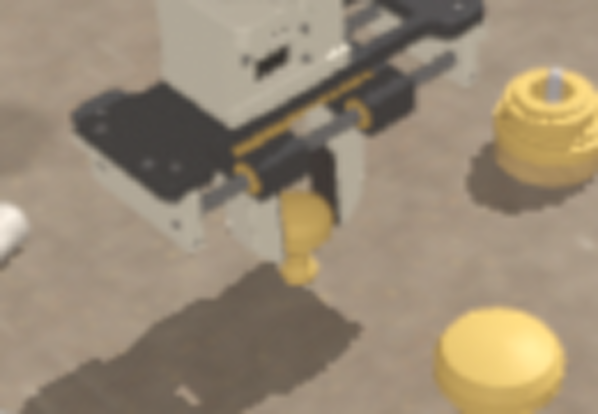

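>>> play_rows(moves=[[[-0.004,0,0,0,-0.4],[-0.007,0,0,0,-0.4],[-0.009,0.001,0.001,0,-0.4],[-0.01,0.003,0.003,0,-0.4],[-0.01,0.004,0.006,0,-0.4],[-0.01,0.006,0.009,0,-0.4],[-0.008,0.008,0.012,0,-0.4],[-0.006,0.009,0.014,0,-0.4],[-0.004,0.01,0.015,0,-0.4],[-0.002,0.01,0.015,0,-0.4]]])

```text
time: 23.4
tool_pos: [0.4737, -0.0993, 0.1071]
tool_rot: [1.697, 1.517, 0.136]
contact_force: [0.4, -0.6, -1.1]
opening: 0.0327
```

>>> play_rows(moves=[[[0,0.01,0.015,0,-0.4],[0,0.01,0.015,0,-0.4],[0,0.01,0.015,0,-0.4],[0,0.01,0.015,0,-0.4],[0,0.01,0.015,0,-0.4],[0,0.01,0.015,0,-0.4],[0,0.01,0.015,0,-0.4],[0,0.008,0.013,0,-0.4],[0,0.007,0.011,0,-0.4],[0,0.006,0.009,0,-0.4]]])

```text
time: 24.4
tool_pos: [0.5691, -0.2439, 0.1209]
tool_rot: [1.638, 1.512, 0.076]
contact_force: [0.1, -0.5, -1.5]
opening: 0.0326
```

```bash
python3 p.py .609 -.303 .12 0 10 | head -3
```

```text
t 24.4 pos [ 0.5691 -0.2439  0.1209] yang 0.5 tilt [ 0.058  0.004 -0.998] F [ 0.1 -0.5 -1.5] open 0.0326
turn/row 0.05 worldstep mm [ 4.  -5.9 -0.1]
[0.0003, 0.0039, 0.0059] 0.05
```

>>> play_rows(moves=[[[0.001,0.006,0.009,0,-0.4],[0.002,0.006,0.008,0,-0.4],[0.003,0.005,0.008,0,-0.4],[0.004,0.005,0.007,0,-0.4],[0.005,0.005,0.007,0,-0.4],[0.005,0.004,0.006,0,-0.4],[0.005,0.003,0.004,0,-0.4],[0.005,0.002,0.003,0,-0.4],[0.004,0,0.001,0,-0.4],[0.002,0,0,0,-0.4]]])

```text
time: 25.4
tool_pos: [0.6097, -0.3006, 0.0854]
tool_rot: [1.649, 1.514, 0.087]
contact_force: [-0.5, -0.6, -1.4]
opening: 0.0328
```

```bash
python3 p.py .609 -.303 .034 0 10 | head -3
```

```text
t 25.4 pos [ 0.6097 -0.3006  0.0854] yang 0.47 tilt [ 0.057  0.005 -0.998] F [-0.5 -0.6 -1.4] open 0.0328
turn/row 0.05 worldstep mm [-0.1 -0.2 -5.1]
[0.0051, -0.0004, 0.0003] 0.05
```

>>> play_rows(moves=[[[0.003,0,0.001,0,-0.4],[0.004,-0.001,0.001,0,-0.4],[0.004,0,0,0,-0.4],[0.004,-0.001,0,0,-0.4],[0.004,0,0,0,-0.4],[0.004,0,0,0,-0.4],[0.003,0,0,0,-0.4],[0.001,0,0,0,-0.4],[0,0,0,0,-0.4],[0,0,0,0,-0.4]]])

```text
time: 26.4
tool_pos: [0.6089, -0.3017, 0.0559]
tool_rot: [1.658, 1.514, 0.096]
contact_force: [0.7, 0.7, -0.7]
opening: 0.0325
```

```bash
python3 p.py .609 -.303 .034 0 10 | head -3;python3 -c "
from h import *
for c in('scene','top'): cv2.imwrite(f'pics/{c}8.png',robot.read_camera(c)[:,:,::-1])
b=cv2.imread('pics/scene8.png')[180:290,370:500];a=cv2.imread('pics/top8.png')[110:220,370:500]
cv2.imwrite('pics/v8.png',cv2.resize(np.hstack([a,b]),None,fx=3,fy=3,interpolation=cv2.INTER_CUBIC))"
```

```text
t 26.4 pos [ 0.6089 -0.3017  0.0559] yang 0.51 tilt [ 0.057  0.005 -0.998] F [ 0.7  0.7 -0.7] open 0.0325
turn/row 0.05 worldstep mm [ 0.  -0.1 -2.2]
[0.0022, -0.0001, 0.0001] 0.05
```

View pics/v8.png

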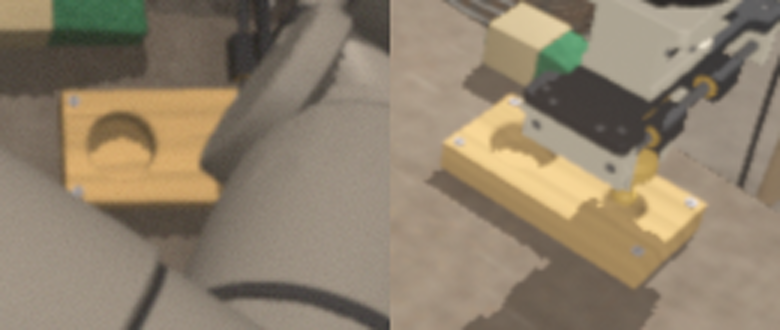

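```bash
python3 -c "
from h import *
print(proj('scene',(.609,-.302,.0296)),proj('scene',(.609,-.303,.024)))
b=cv2.imread('pics/scene8.png')[225:265,425:470]
cv2.imwrite('pics/v9.png',cv2.resize(b,None,fx=12,fy=12,interpolation=cv2.INTER_CUBIC))"
```

```text
[447.60797983 245.12808148] [447.4946984  247.32594341]
```

View pics/v9.png

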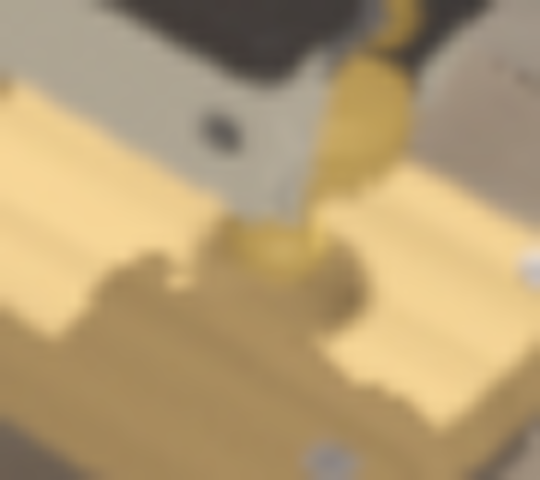

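>>> play_rows(moves=[[[0.002,0,0,0,-0.4],[0.003,0,0.001,0,-0.4],[0.004,-0.001,0,0,-0.4],[0.004,0,0,0,-0.4],[0.003,0,0,0,-0.4],[0.003,0,0,0,-0.4],[0.002,0,0,0,-0.4],[0.001,0,0,0,-0.4],[0,0,0,0,-0.4],[0,0,0,0,-0.4]]])

```text
time: 27.5
tool_pos: [0.6094, -0.3029, 0.0325]
tool_rot: [1.646, 1.513, 0.084]
contact_force: [0.9, -0.3, -1.1]
opening: 0.033
```

```bash
python3 p.py .609 -.303 .0325 0 10 | head -3
```

```text
t 27.5 pos [ 0.6094 -0.3029  0.0325] yang 0.51 tilt [ 0.057  0.005 -0.998] F [ 0.9 -0.3 -1.1] open 0.033
turn/row 0.05 worldstep mm [-0. -0.  0.]
[-0.0, -0.0, 0.0] 0.05
```

>>> play_rows(moves=[[[0.0005,0,0,0,-0.4],[0.0005,0,0,0,-0.4],[0.0005,0,0,0,-0.4],[0,0,0,0,-0.28],[0,0,0,0,-0.26],[0,0,0,0,-0.24],[0,0,0,0,-0.2],[0,0,0,0,-0.1],[0,0,0,0,0.1],[0,0,0,0,0.3]]])

```text
time: 28.5
tool_pos: [0.6102, -0.3032, 0.0318]
tool_rot: [1.627, 1.512, 0.066]
contact_force: [0.6, 0.6, -0.7]
opening: 0.0532
```

```bash
python3 p.py .424 -.1625 .11 0 10 | head -3
```

```text
t 28.5 pos [ 0.6102 -0.3032  0.0318] yang 0.51 tilt [ 0.059  0.004 -0.998] F [ 0.6  0.6 -0.7] open 0.0532
turn/row 0.05 worldstep mm [-18.6  14.1   7.8]
[-0.0089, -0.018, -0.0143] 0.05
```

Lift along the tool axis, then head to the large knob with the jaws opening wide.

>>> play_rows(moves=[[[-0.005,0,0,0,0.4],[-0.008,0,0,0,0.5],[-0.01,0.001,0,0,0.6],[-0.01,0,0,0,0.8],[-0.01,-0.002,-0.002,0,1],[-0.01,-0.005,-0.004,0,1],[-0.008,-0.009,-0.007,0,1],[-0.004,-0.013,-0.01,0,1],[-0.001,-0.015,-0.012,0,1],[0,-0.015,-0.012,0,1]]])

```text
time: 29.5
tool_pos: [0.5467, -0.2564, 0.1041]
tool_rot: [1.558, 1.506, -0.005]
contact_force: [-0.2, -0.1, 0.3]
opening: 0.0915
```

>>> play_rows(moves=[[[-0.001,-0.015,-0.011,0,1],[-0.001,-0.015,-0.011,0,1],[-0.001,-0.015,-0.011,0,1],[-0.001,-0.014,-0.011,0,1],[-0.001,-0.012,-0.009,0,1],[0,-0.01,-0.008,0,1],[0,-0.008,-0.006,0,1],[0,-0.006,-0.005,0,1],[0,-0.004,-0.003,0,1],[0,-0.002,-0.002,0,1]]])

```text
time: 30.5
tool_pos: [0.4365, -0.1737, 0.109]
tool_rot: [1.513, 1.5, -0.048]
contact_force: [-0.8, -0.5, -0.8]
opening: 0.092
```

```bash
python3 p.py .424 -.1625 .028 0 10 | head -3;python3 -c "
from h import *
for c in('scene','top'): cv2.imwrite(f'pics/{c}9.png',robot.read_camera(c)[:,:,::-1])
b=cv2.imread('pics/scene9.png')[180:290,370:500];a=cv2.imread('pics/top9.png')[110:220,370:500]
cv2.imwrite('pics/v10.png',cv2.resize(np.hstack([a,b]),None,fx=3,fy=3,interpolation=cv2.INTER_CUBIC))"
```

```text
t 30.5 pos [ 0.4365 -0.1737  0.109 ] yang 0.56 tilt [ 0.07  -0.003 -0.998] F [-0.8 -0.5 -0.8] open 0.092
turn/row 0.06 worldstep mm [-1.2  1.1 -8.1]
[0.008, -0.0018, -0.0012] 0.06
```

View pics/v10.png

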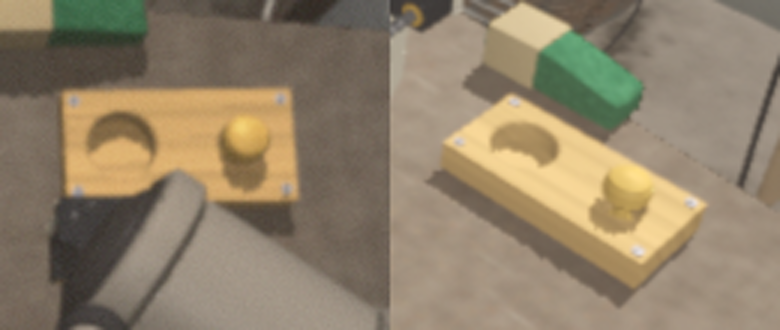

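>>> play_rows(moves=[[[0.005,-0.002,-0.002,0,1],[0.008,-0.002,-0.002,0,1],[0.009,-0.002,-0.002,0,1],[0.009,-0.002,-0.001,0,1],[0.009,-0.002,-0.001,0,1],[0.009,-0.002,-0.001,0,1],[0.008,-0.002,-0.001,0,1],[0.006,-0.002,0,0,1],[0.004,-0.001,0,0,1],[0.002,0,0,0,1]]])

```text
time: 31.6
tool_pos: [0.4236, -0.1638, 0.0313]
tool_rot: [1.527, 1.502, -0.035]
contact_force: [0.0, -0.4, -0.1]
opening: 0.0922
```

```bash
python3 p.py .424 -.1625 .030 0 10 | head -3
```

```text
t 31.6 pos [ 0.4236 -0.1638  0.0313] yang 0.54 tilt [ 0.068 -0.002 -0.998] F [ 0.  -0.4 -0.1] open 0.0922
turn/row 0.05 worldstep mm [ 0.   0.1 -0.1]
[0.0001, 0.0, -0.0001] 0.05
```

>>> play_rows(moves=[[[0.001,0,-0.001,0,0.6],[0,0,0,0,0.4],[0,0,0,0,0.34],[0,0,0,0,0.3],[0,0,0,0,0.24],[0,0,0,0,0.1],[0,0,0,0,0.1],[0,0,0,0,0.1],[0,0,0,0,0.1],[0,0,0,0,0.1]]], grip_force=30)

```text
time: 32.6
tool_pos: [0.4244, -0.1632, 0.031]
tool_rot: [1.511, 1.5, -0.051]
contact_force: [0.0, -0.3, -0.2]
opening: 0.0564
```

```bash
python3 p.py .609 -.217 .11 0 10 | head -3;python3 -c "
from h import *
for c in('scene',): cv2.imwrite(f'pics/{c}10.png',robot.read_camera(c)[:,:,::-1])
b=cv2.imread('pics/scene10.png')[200:290,280:400]
cv2.imwrite('pics/v11.png',cv2.resize(b,None,fx=4.6,fy=4.6,interpolation=cv2.INTER_CUBIC))"
```

```text
t 32.6 pos [ 0.4244 -0.1632  0.031 ] yang 0.54 tilt [ 0.07  -0.004 -0.998] F [ 0.  -0.3 -0.2] open 0.0564
turn/row 0.05 worldstep mm [18.5 -5.4  7.9]
[-0.0066, 0.0189, 0.0056] 0.05
```

View pics/v11.png

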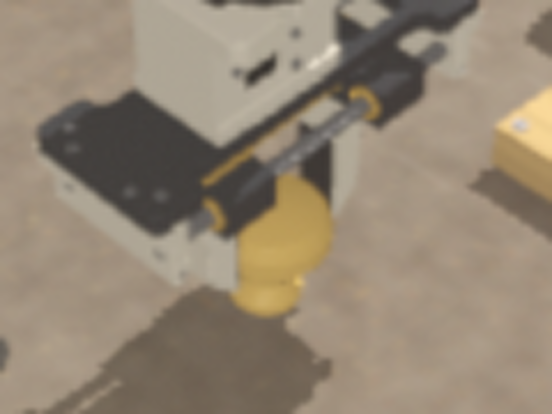

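>>> play_rows(moves=[[[-0.004,0,0,0,0.1],[-0.006,0,0,0,0.1],[-0.008,0.001,0,0,0.1],[-0.009,0.003,0.001,0,0.1],[-0.009,0.005,0.002,0,0.1],[-0.008,0.008,0.003,0,0.1],[-0.006,0.011,0.004,0,0.1],[-0.004,0.012,0.004,0,0.1],[-0.002,0.013,0.004,0,0.1],[0,0.013,0.004,0,0.1]]])

```text
time: 33.65
tool_pos: [0.485, -0.1831, 0.0972]
tool_rot: [1.55, 1.505, -0.012]
contact_force: [-0.3, -0.1, -4.2]
opening: 0.0567
```

```bash
python3 p.py .609 -.217 .09 0 10 | head -3
```

```text
t 33.65 pos [ 0.485  -0.1831  0.0972] yang 0.51 tilt [ 0.065 -0.001 -0.998] F [-0.3 -0.1 -4.2] open 0.0567
turn/row 0.05 worldstep mm [12.4 -3.4 -0.7]
[0.0015, 0.0123, 0.0035] 0.05
```

>>> play_rows(moves=[[[0,0.013,0.003,0,0.1],[0,0.013,0.003,0,0.1],[0,0.013,0.004,0,0.1],[0,0.013,0.004,0,0.1],[0,0.012,0.004,0,0.1],[0,0.01,0.003,0,0.1],[0,0.008,0.002,0,0.1],[0.001,0.006,0.002,0,0.1],[0.001,0.004,0.001,0,0.1],[0.001,0.003,0.001,0,0.1]]])

```text
time: 34.65
tool_pos: [0.5833, -0.2093, 0.1042]
tool_rot: [1.56, 1.508, -0.002]
contact_force: [0.3, 0.2, -4.6]
opening: 0.0565
```

```bash
python3 p.py .609 -.217 .06 0 10 | head -3
```

```text
t 34.65 pos [ 0.5833 -0.2093  0.1042] yang 0.53 tilt [ 0.063 -0.    -0.998] F [ 0.3  0.2 -4.6] open 0.0565
turn/row 0.05 worldstep mm [ 2.6 -0.8 -4.4]
[0.0046, 0.0023, 0.0008] 0.05
```

>>> play_rows(moves=[[[0.003,0.004,0.001,0,0.1],[0.004,0.004,0.001,0,0.1],[0.005,0.004,0.001,0,0.1],[0.005,0.004,0.001,0,0.1],[0.006,0.003,0.001,0,0.1],[0.006,0.003,0.001,0,0.1],[0.006,0.001,0.001,0,0.1],[0.004,0,0,0,0.1],[0.002,0,0,0,0.1],[0,0,0,0,0.1]]])

```text
time: 35.65
tool_pos: [0.6097, -0.2161, 0.0592]
tool_rot: [1.59, 1.511, 0.029]
contact_force: [-0.3, -0.5, -4.0]
opening: 0.0563
```

```bash
python3 p.py .609 -.217 .037 0 10 | head -3;python3 -c "
from h import *
print(proj('scene',(.609,-.217,.029)))
for c in('scene',): cv2.imwrite(f'pics/{c}11.png',robot.read_camera(c)[:,:,::-1])
b=cv2.imread('pics/scene11.png')[190:270,370:470]
cv2.imwrite('pics/v12.png',cv2.resize(b,None,fx=6,fy=6,interpolation=cv2.INTER_CUBIC))"
```

```text
t 35.65 pos [ 0.6097 -0.2161  0.0592] yang 0.52 tilt [ 0.059  0.002 -0.998] F [-0.3 -0.5 -4. ] open 0.0563
turn/row 0.05 worldstep mm [-0.1 -0.1 -2.2]
[0.0022, -0.0002, 0.0001] 0.05
[414.6801335  225.58661442]
```

View pics/v12.png

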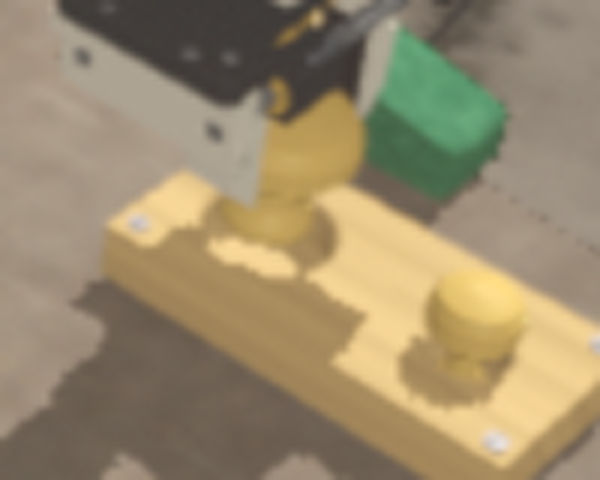

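```bash
python3 -c "
from h import *
for z in (0,.03,.05): print(z,unproj('top',(390,125),z).round(3),unproj('top',(417,112),z).round(3),unproj('top',(417,101),z).round(3))
b=cv2.imread('pics/scene0.png')[170:240,390:470];a=cv2.imread('pics/top0.png')[90:150,350:430]
cv2.imwrite('pics/v13.png',cv2.resize(np.vstack([a,b]),None,fx=4.6,fy=4.6,interpolation=cv2.INTER_CUBIC))"
```

```text
0 [ 0.694 -0.178  0.   ] [ 0.725 -0.241  0.   ] [ 0.752 -0.242  0.   ]
0.03 [ 0.683 -0.173  0.03 ] [ 0.714 -0.234  0.03 ] [ 0.74  -0.235  0.03 ]
0.05 [ 0.676 -0.17   0.05 ] [ 0.706 -0.229  0.05 ] [ 0.731 -0.23   0.05 ]
```

View pics/v13.png

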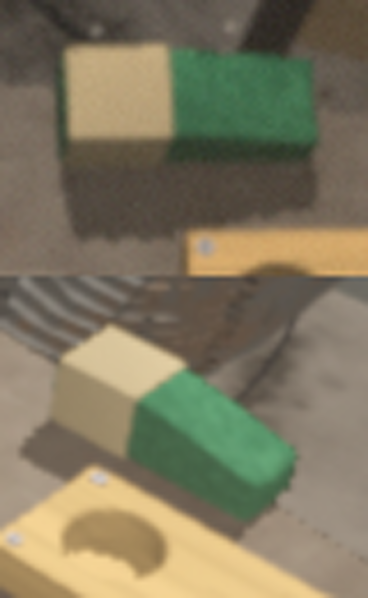

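>>> play_rows(moves=[[[0.002,0,0,0,0.1],[0.003,0,0,0,0.1],[0.004,-0.001,0,0,0.1],[0.004,0,0,0,0.1],[0.003,0,0,0,0.1],[0.002,0,0,0,0.1],[0.001,0,0,0,0.1],[0.001,0,0,0,0.1],[0.0005,0,0,0,0.1],[0,0,0,0,0.1]]])

```text
time: 36.7
tool_pos: [0.6103, -0.2163, 0.0381]
tool_rot: [1.576, 1.51, 0.015]
contact_force: [-0.4, -0.6, -3.8]
opening: 0.0565
```

```bash
python3 p.py .609 -.217 .037 0 10 | head -3
```

```text
t 36.7 pos [ 0.6103 -0.2163  0.0381] yang 0.52 tilt [ 0.061  0.001 -0.998] F [-0.4 -0.6 -3.8] open 0.0565
turn/row 0.05 worldstep mm [-0.1 -0.1 -0.1]
[0.0001, -0.0001, 0.0001] 0.05
```

>>> play_rows(moves=[[[0.0005,0,0,0,0.1],[0.0005,0,0,0,0.1],[0.0005,0,0,0,0.1],[0.0005,0,0,0,0.1],[0,0,0,0,0.1],[0,0,0,0,0.1],[0,0,0,0,0.1],[0,0,0,0,0.1],[0,0,0,0,0.1],[0,0,0,0,0.1]]])

```text
time: 37.7
tool_pos: [0.6108, -0.2164, 0.0372]
tool_rot: [1.565, 1.509, 0.004]
contact_force: [-1.1, 0.1, -2.5]
opening: 0.0565
```

```bash
python3 p.py .609 -.217 .037 0 10 | head -3
```

```text
t 37.7 pos [ 0.6108 -0.2164  0.0372] yang 0.53 tilt [ 0.062  0.    -0.998] F [-1.1  0.1 -2.5] open 0.0565
turn/row 0.05 worldstep mm [-0.2 -0.1 -0. ]
[0.0, -0.0002, 0.0001] 0.05
```

>>> play_rows(moves=[[[0.0005,0,0,0,0.1],[0,0,0,0,0.2],[0,0,0,0,0.23],[0,0,0,0,0.25],[0,0,0,0,0.27],[0,0,0,0,0.3],[0,0,0,0,0.35],[0,0,0,0,0.45],[0,0,0,0,0.55],[0,0,0,0,0.55]]])

```text
time: 38.7
tool_pos: [0.6127, -0.2173, 0.0386]
tool_rot: [1.53, 1.504, -0.031]
contact_force: [0.1, -0.2, 0.6]
opening: 0.0709
```

>>> play_rows(moves=[[[-0.004,0,0,0,0.55],[-0.007,0,0,0,0.55],[-0.009,0,0,0,0.55],[-0.01,0.001,0,0,0.55],[-0.01,0,0,0,0.55],[-0.01,0,0,0,0.4],[-0.008,-0.002,0,2,0.2],[-0.006,-0.004,0,4,0],[-0.004,-0.007,0,6,-0.2],[-0.002,-0.01,0,6,-0.3]]])

```text
time: 39.7
tool_pos: [0.5874, -0.2151, 0.117]
tool_rot: [1.816, 1.498, -0.07]
contact_force: [0.8, 0.2, 0.7]
opening: 0.0366
```

```bash
python3 p.py .377 -.3178 .1 -64.1 12;python3 -c "
from h import *
for c in('scene','top'): cv2.imwrite(f'pics/{c}12.png',robot.read_camera(c)[:,:,::-1])
b=cv2.imread('pics/scene12.png')[190:270,370:480]
cv2.imwrite('pics/v14.png',cv2.resize(b,None,fx=5,fy=5,interpolation=cv2.INTER_CUBIC))"
```

```text
t 39.7 pos [ 0.5874 -0.2151  0.117 ] yang -18.06 tilt [ 0.073 -0.005 -0.997] F [0.8 0.2 0.7] open 0.0366
turn/row 3.84 worldstep mm [-17.5  -8.6  -1.4]
[0.0002, -0.0141, 0.0136] 3.84
[0.0002, -0.0131, 0.0145] 3.84
[0.0002, -0.0121, 0.0153] 3.84
[0.0002, -0.0111, 0.0161] 3.84
[0.0002, -0.01, 0.0168] 3.84
[0.0002, -0.0088, 0.0175] 3.84
[0.0002, -0.0077, 0.018] 3.84
[0.0002, -0.0064, 0.0185] 3.84
[0.0002, -0.0052, 0.0189] 3.84
[0.0002, -0.0039, 0.0192] 3.84
[0.0002, -0.0026, 0.0194] 3.84
[0.0002, -0.0013, 0.0195] 3.84
```

View pics/v14.png

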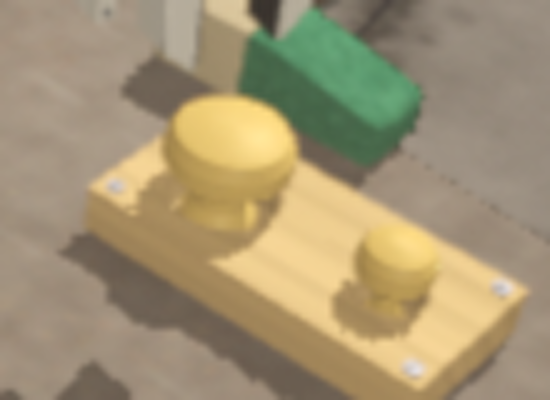

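>>> play_rows(moves=[[[0,-0.011,0.011,4,-0.3],[0,-0.011,0.012,4,-0.3],[0,-0.01,0.012,4,-0.3],[0,-0.009,0.013,4,-0.3],[0,-0.008,0.014,4,-0.3],[0,-0.007,0.014,4,-0.3],[0,-0.006,0.014,4,-0.3],[0,-0.005,0.015,4,-0.3],[0,-0.004,0.015,4,-0.3],[0,-0.003,0.015,4,-0.3]]])

```text
time: 40.8
tool_pos: [0.4465, -0.2865, 0.1104]
tool_rot: [2.469, 1.492, -0.102]
contact_force: [-0.7, -0.1, 0.1]
opening: 0.032
```

```bash
python3 p.py .377 -.3178 .1 -64.1 8
```

```text
t 40.8 pos [ 0.4465 -0.2865  0.1104] yang -57.38 tilt [ 0.078 -0.008 -0.997] F [-0.7 -0.1  0.1] open 0.032
turn/row 0.84 worldstep mm [-8.7 -3.9 -1.3]
[0.0006, -0.0015, 0.0095] 0.84
[0.0006, -0.0013, 0.0095] 0.84
[0.0006, -0.0012, 0.0095] 0.84
[0.0006, -0.001, 0.0095] 0.84
[0.0006, -0.0009, 0.0095] 0.84
[0.0006, -0.0008, 0.0096] 0.84
[0.0006, -0.0006, 0.0096] 0.84
[0.0006, -0.0005, 0.0096] 0.84
```

>>> play_rows(moves=[[[0.001,-0.001,0.01,0.8,-0.3],[0.002,-0.001,0.01,0.8,-0.3],[0.003,-0.001,0.01,0.8,-0.3],[0.004,-0.001,0.009,0.8,-0.3],[0.005,-0.001,0.009,0.8,-0.3],[0.005,-0.001,0.008,0.8,-0.3],[0.005,-0.001,0.006,0.5,-0.3],[0.005,-0.001,0.004,0.5,-0.3],[0.005,0,0.002,0,-0.3],[0.003,0,0.001,0,-0.3]]])

```text
time: 41.8
tool_pos: [0.382, -0.3178, 0.0646]
tool_rot: [2.564, 1.491, -0.106]
contact_force: [0.4, -0.5, -0.1]
opening: 0.0322
```

```bash
python3 p.py .377 -.3178 .005 -64.1 8|head -3;python3 -c "
from h import *
for c in('scene','top'): cv2.imwrite(f'pics/{c}13.png',robot.read_camera(c)[:,:,::-1])
b=cv2.imread('pics/scene13.png')[240:360,320:460]
cv2.imwrite('pics/v15.png',cv2.resize(b,None,fx=4,fy=4,interpolation=cv2.INTER_CUBIC))"
```

```text
t 41.8 pos [ 0.382  -0.3178  0.0646] yang -63.1 tilt [ 0.079 -0.008 -0.997] F [ 0.4 -0.5 -0.1] open 0.0322
turn/row 0.12 worldstep mm [-0.6  0.  -7.4]
[0.0074, -0.0006, 0.0011] 0.12
```

View pics/v15.png

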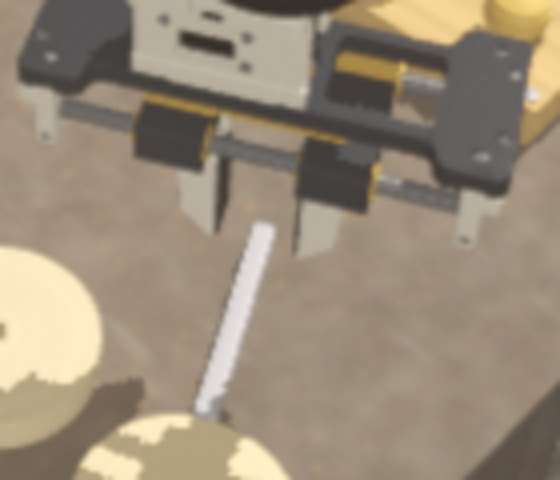

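>>> play_rows(moves=[[[0.005,-0.001,0.001,0.5,-0.3],[0.006,0,0.001,0.5,-0.3],[0.007,-0.001,0.001,0,-0.3],[0.007,0,0.001,0,-0.3],[0.008,-0.001,0.001,0,-0.3],[0.008,0,0.001,0,-0.3],[0.007,-0.001,0.001,0,-0.3],[0.006,0,0.001,0,-0.3],[0.003,0,0,0,-0.3],[0.001,0,0,0,-0.3]]])

```text
time: 42.9
tool_pos: [0.3782, -0.3181, 0.0011]
tool_rot: [2.582, 1.491, -0.106]
contact_force: [-2.3, 2.3, 13.1]
opening: 0.0321
```

```bash
python3 p.py .377 -.3178 .004 -64.1 8|head -3;python3 -c "
from h import *
for c in('scene',): cv2.imwrite(f'pics/{c}14.png',robot.read_camera(c)[:,:,::-1])
b=cv2.imread('pics/scene14.png')[250:370,320:460]
cv2.imwrite('pics/v16.png',cv2.resize(b,None,fx=4,fy=4,interpolation=cv2.INTER_CUBIC))"
```

```text
t 42.9 pos [ 0.3782 -0.3181  0.0011] yang -64.11 tilt [ 0.08  -0.008 -0.997] F [-2.3  2.3 13.1] open 0.0321
turn/row -0.0 worldstep mm [-0.1  0.   0.4]
[-0.0004, -0.0001, 0.0001] -0.0
```

View pics/v16.png

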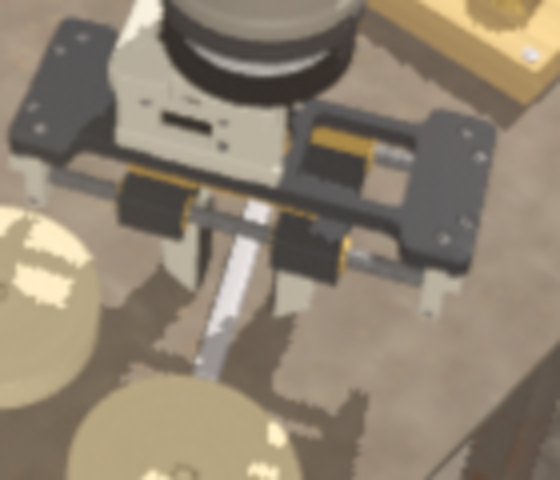

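>>> play_rows(moves=[[[-0.001,0,0,0,-0.3],[-0.001,0,0,0,-0.4],[-0.001,0,0,0,-0.5],[0,0,0,0,-0.6],[0,0,0,0,-0.7],[0,0,0,0,-0.75],[0,0,0,0,-0.8],[0,0,0,0,-0.9],[0,0,0,0,-0.9],[0,0,0,0,-0.9]]], grip_force=15)

```text
time: 43.95
tool_pos: [0.3783, -0.3184, 0.0051]
tool_rot: [2.57, 1.49, -0.118]
contact_force: [0.1, 0.1, 0.9]
opening: 0.0097
```

```bash
python3 p.py .377 -.3178 .004 -64.1 8|head -3
```

```text
t 43.95 pos [ 0.3783 -0.3184  0.0051] yang -64.1 tilt [ 0.08  -0.01  -0.997] F [0.1 0.1 0.9] open 0.0097
turn/row 0.0 worldstep mm [-0.2  0.1 -0.1]
[0.0001, -0.0001, 0.0001] 0.0
```

>>> play_rows(moves=[[[-0.004,0,0,0,-0.9],[-0.008,0,0,0,-0.9],[-0.01,0,0,0,-0.9],[-0.012,0,0,0,-0.9],[-0.012,0,0,0,-0.9],[-0.012,-0.002,-0.003,0,-0.9],[-0.012,-0.004,-0.006,0,-0.9],[-0.01,-0.006,-0.009,-1,-0.9],[-0.008,-0.009,-0.012,-2,-0.9],[-0.004,-0.01,-0.014,-2,-0.9]]])

```text
time: 44.95
tool_pos: [0.3958, -0.269, 0.1075]
tool_rot: [2.448, 1.487, -0.15]
contact_force: [0.1, -0.6, -0.2]
opening: 0.0095
```

```bash
python3 p.py .6154 .2139 .12 1 26
```

```text
t 44.95 pos [ 0.3958 -0.269   0.1075] yang -58.96 tilt [ 0.082 -0.012 -0.997] F [ 0.1 -0.6 -0.2] open 0.0095
turn/row -2.31 worldstep mm [ 8.4 18.6  0.5]
[-0.0, -0.0115, -0.0168] -2.31
[-0.0, -0.0108, -0.0173] -2.31
[-0.0, -0.0101, -0.0177] -2.31
[-0.0, -0.0094, -0.0181] -2.31
[-0.0, -0.0087, -0.0185] -2.31
[-0.0, -0.0079, -0.0188] -2.31
[-0.0, -0.0072, -0.0191] -2.31
[-0.0, -0.0064, -0.0194] -2.31
[-0.0, -0.0056, -0.0196] -2.31
[-0.0, -0.0048, -0.0198] -2.31
[-0.0, -0.004, -0.02] -2.31
[-0.0, -0.0032, -0.0202] -2.31
[-0.0, -0.0024, -0.0203] -2.31
[-0.0, -0.0016, -0.0203] -2.31
[-0.0, -0.0007, -0.0204] -2.31
[-0.0, 0.0001, -0.0204] -2.31
[-0.0, 0.0009, -0.0204] -2.31
[-0.0, 0.0017, -0.0203] -2.31
[-0.0, 0.0025, -0.0202] -2.31
[-0.0, 0.0034, -0.0201] -2.31
[-0.0, 0.0042, -0.02] -2.31
[-0.0, 0.005, -0.0198] -2.31
[-0.0, 0.0058, -0.0196] -2.31
[-0.0, 0.0065, -0.0193] -2.31
[-0.0, 0.0073, -0.0191] -2.31
[-0.0, 0.0081, -0.0187] -2.31
```

>>> play_rows(moves=[[[0,-0.011,-0.017,-2.3,-0.9],[0,-0.011,-0.017,-2.3,-0.9],[0,-0.01,-0.018,-2.3,-0.9],[0,-0.009,-0.018,-2.3,-0.9],[0,-0.009,-0.018,-2.3,-0.9],[0,-0.008,-0.019,-2.3,-0.9],[0,-0.007,-0.019,-2.3,-0.9],[0,-0.006,-0.019,-2.3,-0.9],[0,-0.006,-0.02,-2.3,-0.9],[0,-0.005,-0.02,-2.3,-0.9]]])

```text
time: 45.95
tool_pos: [0.4799, -0.0652, 0.1171]
tool_rot: [2.012, 1.486, -0.145]
contact_force: [0.7, -0.5, -0.5]
opening: 0.0097
```

```bash
python3 p.py .6154 .2139 .12 1 16
```

```text
t 45.95 pos [ 0.4799 -0.0652  0.1171] yang -33.72 tilt [ 0.084 -0.012 -0.996] F [ 0.7 -0.5 -0.5] open 0.0097
turn/row -2.17 worldstep mm [ 8.5 17.4  0.2]
[0.0003, -0.0026, -0.0192] -2.17
[0.0003, -0.0019, -0.0193] -2.17
[0.0003, -0.0012, -0.0194] -2.17
[0.0003, -0.0004, -0.0194] -2.17
[0.0003, 0.0003, -0.0194] -2.17
[0.0003, 0.001, -0.0194] -2.17
[0.0003, 0.0018, -0.0193] -2.17
[0.0003, 0.0025, -0.0192] -2.17
[0.0003, 0.0032, -0.0191] -2.17
[0.0003, 0.004, -0.019] -2.17
[0.0003, 0.0047, -0.0188] -2.17
[0.0003, 0.0054, -0.0186] -2.17
[0.0003, 0.0061, -0.0184] -2.17
[0.0003, 0.0068, -0.0182] -2.17
[0.0003, 0.0075, -0.0179] -2.17
[0.0003, 0.0081, -0.0176] -2.17
```

>>> play_rows(moves=[[[0,-0.003,-0.019,-2.2,-0.9],[0,-0.002,-0.019,-2.2,-0.9],[0,-0.001,-0.019,-2.2,-0.9],[0,0,-0.019,-2.2,-0.9],[0,0,-0.019,-2.2,-0.9],[0,0.001,-0.019,-2.2,-0.9],[0,0.002,-0.019,-2.2,-0.9],[0,0.003,-0.018,-2.2,-0.9],[0,0.003,-0.016,-2.2,-0.9],[0,0.004,-0.014,-2.2,-0.9]]])

```text
time: 46.95
tool_pos: [0.5553, 0.1188, 0.1252]
tool_rot: [1.604, 1.489, -0.128]
contact_force: [0.2, -0.1, -0.9]
opening: 0.0096
```

```bash
python3 p.py .6154 .2139 .11 1 10
```

```text
t 46.95 pos [0.5553 0.1188 0.1252] yang -9.25 tilt [ 0.081 -0.01  -0.997] F [ 0.2 -0.1 -0.9] open 0.0096
turn/row -1.03 worldstep mm [ 6.   9.5 -1.5]
[0.0019, 0.0043, -0.0104] -1.03
[0.0019, 0.0045, -0.0103] -1.03
[0.0019, 0.0046, -0.0102] -1.03
[0.0019, 0.0048, -0.0101] -1.03
[0.0019, 0.005, -0.01] -1.03
[0.0019, 0.0052, -0.0099] -1.03
[0.0019, 0.0054, -0.0098] -1.03
[0.0019, 0.0055, -0.0097] -1.03
[0.0019, 0.0057, -0.0096] -1.03
[0.0019, 0.0059, -0.0095] -1.03
```

>>> play_rows(moves=[[[0.001,0.004,-0.012,-1.2,-0.9],[0.001,0.005,-0.011,-1.2,-0.9],[0.001,0.006,-0.01,-1.2,-0.9],[0.001,0.006,-0.01,-1.2,-0.9],[0.001,0.006,-0.01,-1.2,-0.9],[0.002,0.006,-0.01,-1,-0.9],[0.002,0.006,-0.009,-1,-0.9],[0.002,0.006,-0.007,-1,-0.9],[0.001,0.003,-0.004,-0.5,-0.9],[0,0.001,-0.002,0,-0.9]]])

```text
time: 47.95
tool_pos: [0.616, 0.2081, 0.1155]
tool_rot: [1.414, 1.491, -0.135]
contact_force: [0.8, -0.1, 0.2]
opening: 0.0097
```

```bash
python3 p.py .6154 .2139 .06 1 10|head -3;python3 -c "
from h import *
for c in('scene','top'): cv2.imwrite(f'pics/{c}15.png',robot.read_camera(c)[:,:,::-1])
b=cv2.imread('pics/scene15.png')[90:190,230:360];a=cv2.imread('pics/top15.png')[100:200,160:290]
cv2.imwrite('pics/v17.png',cv2.resize(np.hstack([a,b]),None,fx=3,fy=3,interpolation=cv2.INTER_CUBIC))"
```

```text
t 47.95 pos [0.616  0.2081 0.1155] yang 1.29 tilt [ 0.079 -0.011 -0.997] F [ 0.8 -0.1  0.2] open 0.0097
turn/row 0.03 worldstep mm [-0.1  0.6 -5.6]
[0.0055, -0.0005, -0.0006] 0.03
```

View pics/v17.png

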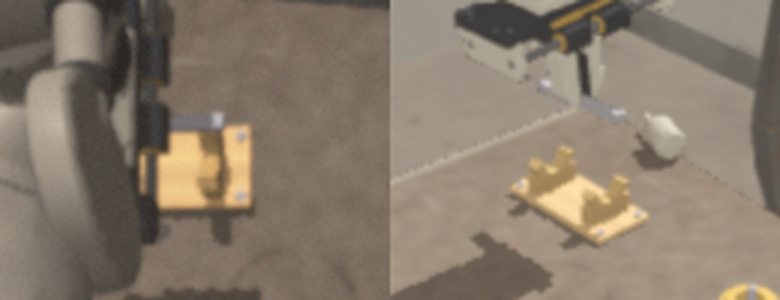

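>>> play_rows(moves=[[[0.004,0,-0.001,0,-0.9],[0.006,-0.001,-0.001,0,-0.9],[0.007,-0.001,-0.001,0,-0.9],[0.007,-0.001,-0.001,0,-0.9],[0.008,-0.001,-0.001,0,-0.9],[0.008,-0.001,0,0,-0.9],[0.007,0,0,0,-0.9],[0.005,0,0,0,-0.9],[0.003,0,0,0,-0.9],[0.001,0,0,0,-0.9]]])

```text
time: 49.05
tool_pos: [0.6139, 0.2112, 0.0538]
tool_rot: [1.402, 1.493, -0.149]
contact_force: [1.0, -0.0, -0.9]
opening: 0.0101
```

```bash
python3 p.py .6154 .2139 .032 1 10|head -3;python3 -c "
from h import *
print(proj('scene',(.6154,.2139-.055,.05)),proj('scene',(.6154,.2139+.055,.05)))
for c in('scene','top'): cv2.imwrite(f'pics/{c}16.png',robot.read_camera(c)[:,:,::-1])
b=cv2.imread('pics/scene16.png')[110:180,250:330]
cv2.imwrite('pics/v18.png',cv2.resize(b,None,fx=8,fy=8,interpolation=cv2.INTER_CUBIC))"
```

```text
t 49.05 pos [0.6139 0.2112 0.0538] yang 1.17 tilt [ 0.077 -0.012 -0.997] F [ 1.  -0.  -0.9] open 0.0101
turn/row 0.02 worldstep mm [ 0.2  0.3 -2.2]
[0.0022, -0.0, -0.0003] 0.02
[304.91446368 151.15231041] [279.61368824 136.40069807]
```

View pics/v18.png

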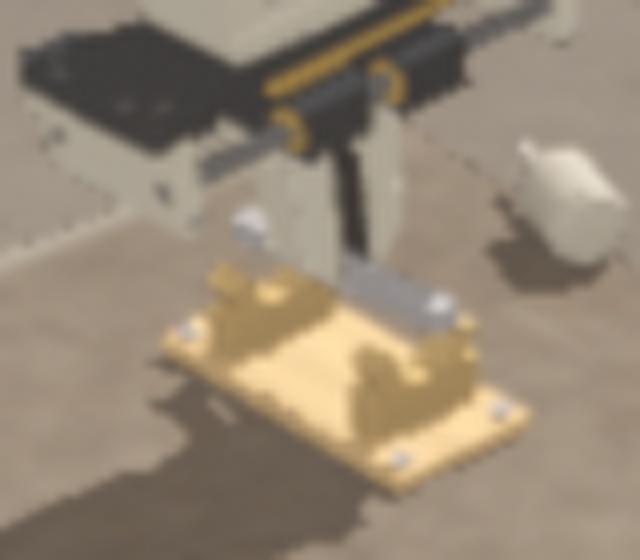

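```bash
python3 -c "
from h import *
a=-np.pi/2+.018
im=cv2.imread('pics/scene16.png')[110:180,250:330]; im=cv2.resize(im,None,fx=8,fy=8,interpolation=cv2.INTER_CUBIC)
b=cv2.imread('pics/scene0.png')[110:180,250:330]; b=cv2.resize(b,None,fx=8,fy=8,interpolation=cv2.INTER_CUBIC)
prof=[(-.016,.042),(-.007,.026),(.007,.026),(.016,.042)]
for s in(-.045,-.031,.031,.045):
    P=place(np.array([[s,y,z] for y,z in prof]),.6154,.2139,0,a)
    q=np.array([(proj('scene',p)-[250,110]+.5)*8 for p in P]).round().astype(int)
    for t in(im,b): cv2.polylines(t,[q],False,(255,0,0) if s>0 else (0,0,255),1)
cv2.imwrite('pics/v19.png',b)"
```

View pics/v19.png

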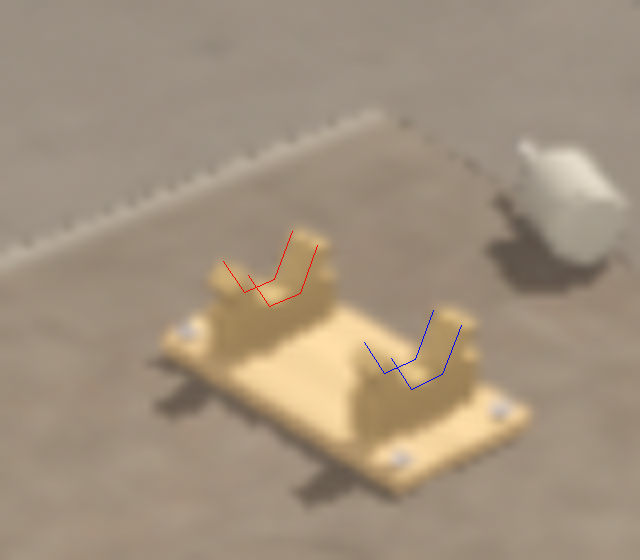

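>>> play_rows(moves=[[[0.002,0,-0.001,0,-0.9],[0.003,0,-0.001,0,-0.9],[0.003,0,-0.001,0,-0.9],[0.003,0,0,0,-0.9],[0.003,0,0,0,-0.9],[0.002,0,0,0,-0.9],[0.001,0,0,0,-0.9],[0,0,0,0,-0.9],[0,0,0,0,-0.9],[0,0,0,0,-0.9]]])

```text
time: 50.15
tool_pos: [0.616, 0.2145, 0.0367]
tool_rot: [1.413, 1.49, -0.138]
contact_force: [0.2, -0.3, -0.9]
opening: 0.0098
```

```bash
python3 p.py .6154 .2139 .031 1 10|head -3
```

```text
t 50.15 pos [0.616  0.2145 0.0367] yang 1.17 tilt [ 0.08  -0.011 -0.997] F [ 0.2 -0.3 -0.9] open 0.0098
turn/row 0.02 worldstep mm [-0.1 -0.1 -0.6]
[0.0006, -0.0001, 0.0] 0.02
```

>>> play_rows(moves=[[[0.001,0,0,0,-0.9],[0.001,0,0,0,-0.9],[0.001,0,0,0,-0.9],[0.001,0,0,0,-0.9],[0.001,0,0,0,-0.9],[0.0005,0,0,0,-0.9],[0.0005,0,0,0,-0.9],[0,0,0,0,-0.9],[0,0,0,0,-0.9],[0,0,0,0,-0.9]]], grip_force=5)

```text
time: 51.15
tool_pos: [0.6169, 0.2143, 0.0313]
tool_rot: [1.415, 1.489, -0.136]
contact_force: [-1.1, 0.1, 0.7]
opening: 0.0098
```

```bash
python3 p.py .6154 .2139 .031 1 10|head -3;python3 -c "
from h import *
for c in('scene','top'): cv2.imwrite(f'pics/{c}17.png',robot.read_camera(c)[:,:,::-1])
b=cv2.imread('pics/scene17.png')[110:180,250:330]
cv2.imwrite('pics/v20.png',cv2.resize(b,None,fx=8,fy=8,interpolation=cv2.INTER_CUBIC))"
```

```text
t 51.15 pos [0.6169 0.2143 0.0313] yang 1.18 tilt [ 0.081 -0.011 -0.997] F [-1.1  0.1  0.7] open 0.0098
turn/row 0.02 worldstep mm [-0.2 -0.  -0. ]
[0.0, -0.0002, 0.0] 0.02
```

View pics/v20.png

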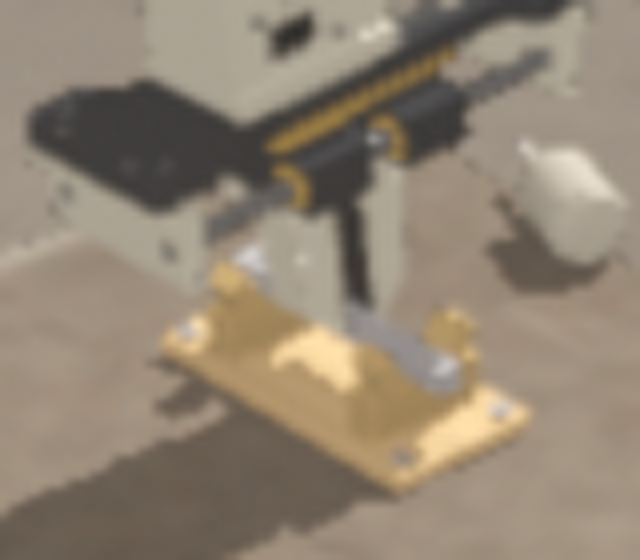

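>>> play_rows(moves=[[[0,-0.0005,0,0,-0.9],[0.0005,-0.0005,0,0,-0.9],[0.0005,-0.0005,0,0,-0.9],[0.0005,0,0,0,-0.9],[0.0005,0,0,0,-0.9],[0,0,0,0,-0.9],[0,0,0,0,-0.9],[0,0,0,0,-0.9],[0,0,0,0,-0.9],[0,0,0,0,-0.9]]], grip_force=3)

```text
time: 52.25
tool_pos: [0.6171, 0.2144, 0.0308]
tool_rot: [1.43, 1.485, -0.121]
contact_force: [-1.0, -0.4, 4.3]
opening: 0.0101
```

```bash
python3 p.py .6154 .2139 .031 1 10|head -3
```

```text
t 52.25 pos [0.6171 0.2144 0.0308] yang 1.17 tilt [ 0.085 -0.01  -0.996] F [-1.  -0.4  4.3] open 0.0101
turn/row 0.02 worldstep mm [-0.2 -0.   0. ]
[-0.0, -0.0002, 0.0] 0.02
```

Force of 4 N shows it bearing on the floors. Open gently, then lift clear.

>>> play_rows(moves=[[[0,0,0,0,-0.77],[0,0,0,0,-0.75],[0,0,0,0,-0.72],[0,0,0,0,-0.68],[0,0,0,0,-0.62],[0,0,0,0,-0.55],[0,0,0,0,-0.48],[0,0,0,0,-0.42],[0,0,0,0,-0.4],[0,0,0,0,-0.4]]])

```text
time: 53.25
tool_pos: [0.6157, 0.2144, 0.0287]
tool_rot: [1.419, 1.489, -0.132]
contact_force: [-0.4, -0.9, 0.3]
opening: 0.0273
```

```bash
python3 p.py .6154 .2139 .031 1 10|head -3;python3 -c "
from h import *
for c in('scene','top'): cv2.imwrite(f'pics/{c}18.png',robot.read_camera(c)[:,:,::-1])
b=cv2.imread('pics/scene18.png')[110:180,250:330]
cv2.imwrite('pics/v21.png',cv2.resize(b,None,fx=8,fy=8,interpolation=cv2.INTER_CUBIC))"
```

```text
t 53.25 pos [0.6157 0.2144 0.0287] yang 1.17 tilt [ 0.081 -0.011 -0.997] F [-0.4 -0.9  0.3] open 0.0273
turn/row 0.02 worldstep mm [-0.  -0.1  0.2]
[-0.0002, -0.0, 0.0001] 0.02
```

View pics/v21.png

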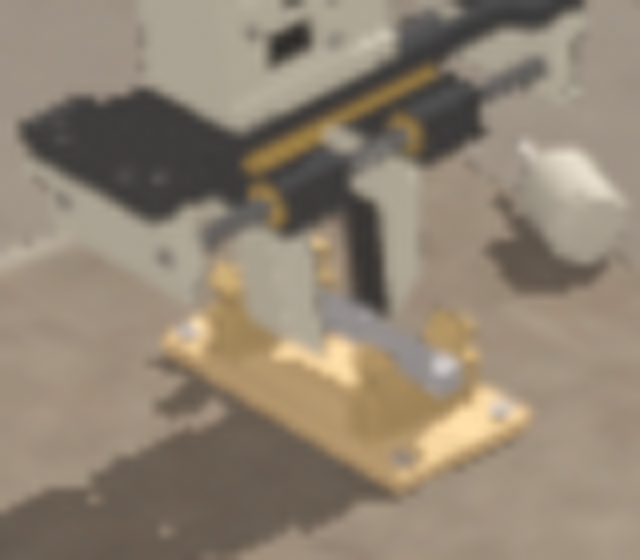

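>>> play_rows(moves=[[[-0.003,0,0,0,-0.4],[-0.005,0,0,0,-0.4],[-0.008,0.001,0,0,-0.4],[-0.01,0.001,0,0,-0.4],[-0.012,0.001,0,0,-0.4],[-0.012,0,0,0,-0.4],[-0.014,-0.004,0,0,-0.4],[-0.014,-0.01,0,0,-0.4],[-0.014,-0.016,0,0,-0.4],[-0.01,-0.018,0,0,-0.4]]])

```text
time: 54.35
tool_pos: [0.5623, 0.2145, 0.1367]
tool_rot: [1.437, 1.485, -0.115]
contact_force: [-0.4, -0.8, 0.5]
opening: 0.027
```

>>> play_rows(moves=[[[-0.01,-0.02,0,0,-0.4],[-0.01,-0.02,0,0,-0.4],[-0.01,-0.02,0,0,-0.4],[-0.008,-0.02,0,0,-0.4],[-0.006,-0.02,0,0,-0.4],[-0.004,-0.018,0,0,-0.4],[-0.002,-0.014,0,0,-0.4],[0,-0.008,0,0,-0.4],[0,-0.004,0,0,-0.4],[0,0,0,0,-0.4]]])

```text
time: 55.35
tool_pos: [0.4051, 0.2124, 0.1867]
tool_rot: [1.496, 1.473, -0.054]
contact_force: [0.8, 0.5, 0.0]
opening: 0.0275
```

```bash
python3 p.py .6154 .2139 .031 1 10|head -1;python3 -c "
from h import *
for c in('scene','top'): cv2.imwrite(f'pics/{c}19.png',robot.read_camera(c)[:,:,::-1])
b=cv2.imread('pics/scene19.png')[110:280,240:490]
cv2.imwrite('pics/v22.png',cv2.resize(b,None,fx=3.2,fy=3.2,interpolation=cv2.INTER_CUBIC))
b=cv2.imread('pics/top19.png')[110:220,160:490]
cv2.imwrite('pics/v23.png',cv2.resize(b,None,fx=2.4,fy=2.4,interpolation=cv2.INTER_CUBIC))"
```

```text
t 55.35 pos [0.4051 0.2124 0.1867] yang 1.16 tilt [ 0.098 -0.005 -0.995] F [0.8 0.5 0. ] open 0.0275
```

View pics/v22.png

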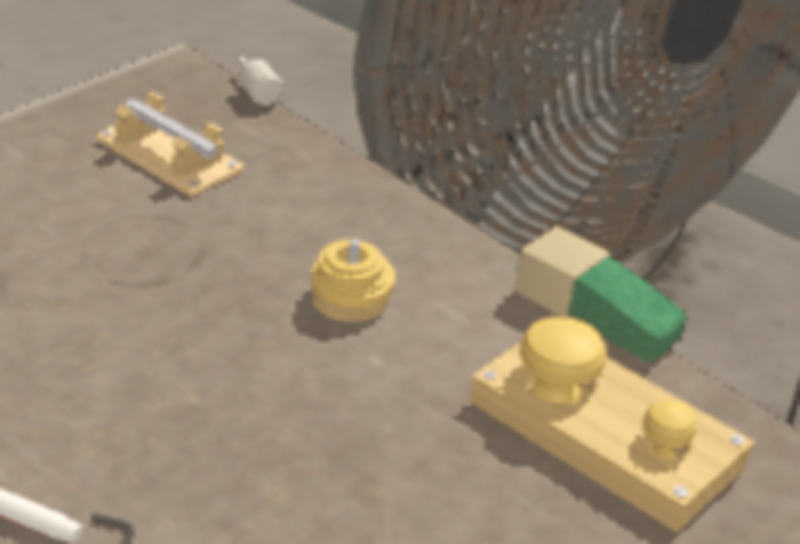

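View pics/v23.png

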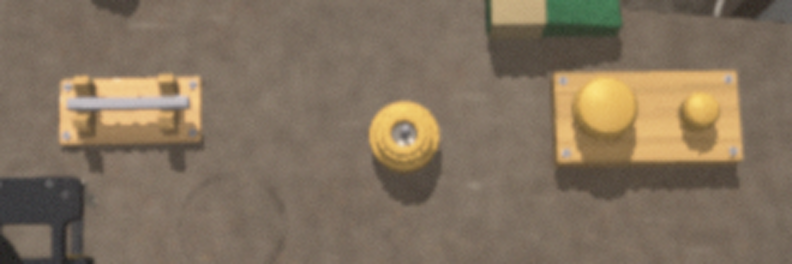

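```bash
python3 - <<'E'
import ov
from h import *
ov.P={"SP":place(box(.11,.01,.026,.036),.6154,.2139,0,-np.pi/2+.018),"LR":place(LR,.589,-.0375,.014),"SR":place(SR,.589,-.0375,.028),"LK":place(LK,.609,-.217,.006),"SK":place(SK,.609,-.303,.006)}
G=[["SP"],["LR","SR"],["LK","SK"]]
ov.mk("top",G,"pics/f1.png","pics/top19.png");ov.mk("scene",G,"pics/f2.png","pics/scene19.png")
cv2.imwrite("pics/f.png",np.vstack([cv2.imread("pics/f1.png"),cv2.imread("pics/f2.png")]))
E
```

```text
(no output)
```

View pics/f.png

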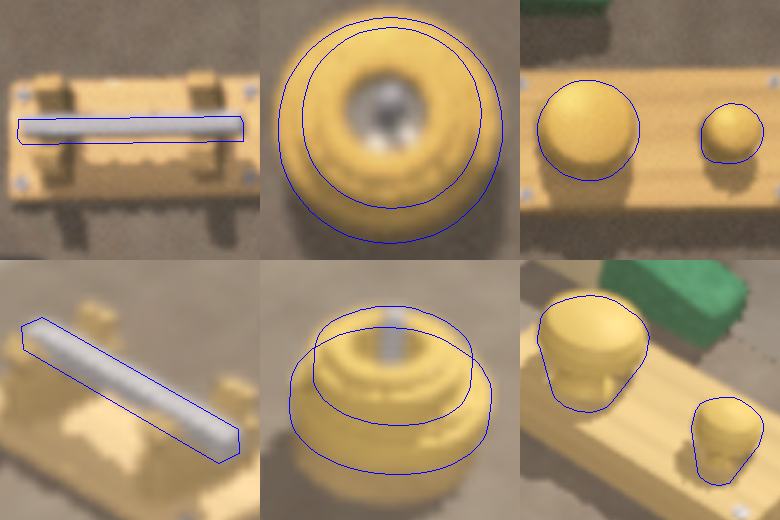

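```bash
python3 -c "
import cv2,numpy as np
b=cv2.imread('pics/scene19.png')[130:175,262:320];a=cv2.imread('pics/top19.png')[135:180,184:242]
cv2.imwrite('pics/v24.png',cv2.resize(np.vstack([a,b]),None,fx=6.6,fy=6.6,interpolation=cv2.INTER_CUBIC))"
```

```text
(no output)
```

View pics/v24.png

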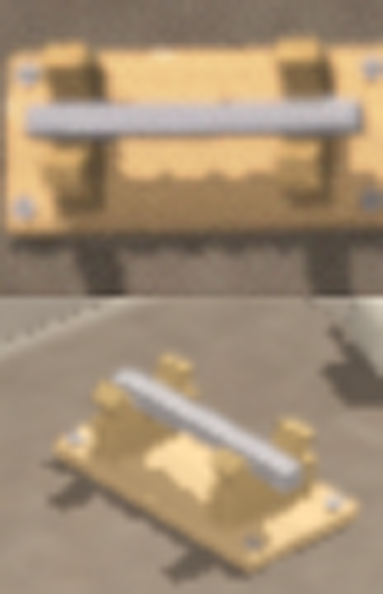

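```bash
python3 -c "
from cell import robot
print(robot.observe()['qvel'].round(3)); print(robot.hand_in())"
```

```text
[-0.005  0.01  -0.005 -0.001 -0.003  0.001]
the job is handed in; nothing more can be done
None
```

The job is handed in at about 55 s. In the last pictures, all five pieces are on their carriers with the arm clear of them.

- **Roses:** the large one went on first and sits on the wooden foot. The small one lies flat on top of it over the pin, slightly off-centre from the large one.
- **Knobs:** each stands foot down in the well for its size, matching its predicted outline.
- **Spindle:** it lies level across both notches, about 1–2 mm off the rack middle I measured. That is close to my measuring error, and the zoomed picture shows it between the saddle sides.

**What went less well**
- **Tool tilt:** the tool tilted about 5° over the run because the rows do not correct it. The spindle therefore came down slightly tilted, so I lowered it with a light grip and opened slowly.
- **Contact forces:** the highest I saw at the end of a call were 24 N, when the small rose seated, and 13 N, when a fingertip brushed the bench at the spindle. I only saw readings at the end of each call, so brief peaks in between are not known.

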